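Set the depth stops with the hung setting gauge

TASK

Take the setting gauge off its stud (slide it up along its keyhole until the stud is in the wide end, then bring it forward off the stud head) and use its blade to push the orange stop in every blue block on the bench down to gauge depth, blade fully in with the gauge's shoulder resting on the block's top. When all stops are set, hang the gauge back on its stud, and leave all the blocks standing upright in the green tray. Do not disturb the other things on the bench.

Things in the scene. Friction and masses are not known exactly. Their poses are not given: they have to be found in the camera images.
- stand: Fixed grey gauge stand. Origin at the bench; base plate 110 x 100 x 12 mm (x -50 to +60 mm from the origin), on it an upright post 16 x 36 mm (x 0 to +16 mm) whose top is 160 mm above the bench. The stud sticks out of the post's front face along the stand's own -x axis, roughly towards the robot. The stand is placed anew each time, to the left or the right, and turned up to 0.3 rad.
- stud (a point): Point on the axis of the stand's level stud, 150 mm above the bench, midway between post face and stud head: shank 7 mm in diameter and 16 mm long (8 mm either way of this point), then a brass head 16 mm in diameter and 4 mm thick at the -x end. Axes as the stand's.
- gauge_grip (a point): Centre of the yellow handle (20 x 26 x 45 mm along the gauge's x, y, z) at the top of the setting gauge: a flat upright steel plate gauge 165 mm tall, 250 g. Gauge axes: x is the blade's thickness, y its width, z up (handle up, blade down); half a turn about z makes no difference. It starts hung on the stud, blade down, its axes about parallel to the stand's. The handle stands wholly above the post's top; it is best gripped across y.
- gauge_tip (a point): Lower end of the gauge's blade, 142.5 mm below the handle's centre. Blade 5 mm thick, 24 mm wide, 40 mm long (the last 8 mm 3 x 20 mm). At 40 mm above the tip is the shoulder, a cross-bar 14 x 60 mm and 12 mm high, whose underside rests on the block's top when the blade is fully in. Above the shoulder, the keyhole plate, 5 x 52 mm, from 52 to 120 mm above the tip, then the handle.
- gauge_eye (a point): Where the stud's axis lies in the keyhole when the gauge hangs (102.5 mm above the tip, 40 mm below the handle's centre), in the narrow upper end of the keyhole: 10 mm wide, from 90 to 106 mm above the tip. The wide end lies below it, 24 mm wide, from 62 to 90 mm above the tip, centre 26.5 mm below this point: raise the hung gauge by 26.5 mm and the stud head can pass through.
- tray: Fixed green open tray 210 x 210 x 20 mm (x, y, z), walls and floor 4 mm thick; origin at the bench under its centre. Takes four blocks standing two by two, 94 mm apart along the tray's x and 100 mm along its y (the blocks' x along the tray's x). Placed anew each time on the side away from the stand, turned up to 0.2 rad.
- block1_mid (a point): Centre (half-way up) of block 1: a blue body 44 x 70 mm (x, y) on a bare-metal foot plate 84 x 90 x 10 mm, 60 mm tall in all, about 500 g, loose on the bench; absent in some starts. In the middle of its top is a slot 9 mm wide (x) and 30 mm long (y), 48 mm deep, with a 3 mm lead-in chamfer. Gripped best by the blue body across x (44 mm).
- stop1 (a joint): Depth of the orange stop in block 1's slot: at 0 the stop's top lies 10 mm below the block's top, growing as it goes down (m; up to 0.037). Friction of about 3 N holds it where it is left; it does not come back up. At gauge depth it reads 0.030. Starts at 0 to 0.010.
- block2_mid (a point): Centre (half-way up) of block 2: a blue body 44 x 70 mm (x, y) on a bare-metal foot plate 84 x 90 x 10 mm, 60 mm tall in all, about 500 g, loose on the bench; absent in some starts. In the middle of its top is a slot 9 mm wide (x) and 30 mm long (y), 48 mm deep, with a 3 mm lead-in chamfer. Gripped best by the blue body across x (44 mm).
- stop2 (a joint): Depth of the orange stop in block 2's slot: at 0 the stop's top lies 10 mm below the block's top, growing as it goes down (m; up to 0.037). Friction of about 3 N holds it where it is left; it does not come back up. At gauge depth it reads 0.030. Starts at 0 to 0.010.
- block3_mid (a point): Centre (half-way up) of block 3: a blue body 44 x 70 mm (x, y) on a bare-metal foot plate 84 x 90 x 10 mm, 60 mm tall in all, about 500 g, loose on the bench; absent in some starts. In the middle of its top is a slot 9 mm wide (x) and 30 mm long (y), 48 mm deep, with a 3 mm lead-in chamfer. Gripped best by the blue body across x (44 mm).
- stop3 (a joint): Depth of the orange stop in block 3's slot: at 0 the stop's top lies 10 mm below the block's top, growing as it goes down (m; up to 0.037). Friction of about 3 N holds it where it is left; it does not come back up. At gauge depth it reads 0.030. Starts at 0 to 0.010.
- block4_mid (a point): Centre (half-way up) of block 4: a blue body 44 x 70 mm (x, y) on a bare-metal foot plate 84 x 90 x 10 mm, 60 mm tall in all, about 500 g, loose on the bench; absent in some starts. In the middle of its top is a slot 9 mm wide (x) and 30 mm long (y), 48 mm deep, with a 3 mm lead-in chamfer. Gripped best by the blue body across x (44 mm).
- stop4 (a joint): Depth of the orange stop in block 4's slot: at 0 the stop's top lies 10 mm below the block's top, growing as it goes down (m; up to 0.037). Friction of about 3 N holds it where it is left; it does not come back up. At gauge depth it reads 0.030. Starts at 0 to 0.010.
- can: Bystander: red spray can with white cap, 64 mm in diameter, 185 mm tall. Origin at its foot.
- dialbox: Bystander: grey box with a dial indicator on it, 90 x 120 x 47 mm. Origin under its centre.
- magbase: Bystander: steel magnetic base 50 x 60 x 50 mm with an upright rod to 180 mm. Origin under its centre.
There are look-alikes about, which are no part of the job. Leave any purple look-alike of the part that bears gauge_grip alone. What is shaped like the part that bears block4_mid but black is not meant.

How it is judged (in metres and radians):
On the way, in this order (a step that is already met when the one before it is completed fails the run):
1. the gauge is slid up so that the stud is in the wide end of its keyhole (z of gauge_eye in the frame of stud above 0.012 m and distance between gauge_eye and stud below 0.045 m), for 0.02 s.
2. the gauge is off its stud (distance between gauge_eye and stud above 0.07 m), for 0.1 s.
3. the stops of all present blocks are set to gauge depth with the gauge (value of joint stop1 between 0.027 and 0.033 m and value of joint stop2 between 0.027 and 0.033 m and value of joint stop3 between 0.027 and 0.033 m and value of joint stop4 between 0.027 and 0.033 m), for 0.2 s.
4. the gauge hangs on its stud again, let go (distance between gauge_eye and stud below 0.011 m and angle between gauge_grip's own z axis and vertical below 0.2 rad and contact force between the fingers and gauge below 0.1 N), for 0.3 s.
At the end, for the whole second after the job is handed in: The gauge hangs on its stud by the narrow end of its keyhole (eye within 11 mm of the stud's axis, upright within 0.2 rad) and is still; every present block's stop is at gauge depth (reads 0.027 to 0.033); every present block stands upright (0.12 rad) on the tray's floor inside its walls, at rest (all of step 3 and distance between gauge_eye and stud below 0.011 m and angle between gauge_grip's own z axis and vertical below 0.2 rad and linear speed of gauge below 0.03 m/s and x of block1_mid in the frame of tray between -0.066 and 0.066 m and y of block1_mid in the frame of tray between -0.066 and 0.066 m and height (world z) of each of block1_mid, block2_mid, block3_mid, block4_mid below 0.04 m and angle between each of block1_mid, block2_mid, block3_mid, block4_mid's own z axis and vertical below 0.12 rad and linear speed of each of block1, block2, block3, block4 below 0.02 m/s and x of block2_mid in the frame of tray between -0.066 and 0.066 m and y of block2_mid in the frame of tray between -0.066 and 0.066 m and x of block3_mid in the frame of tray between -0.066 and 0.066 m and y of block3_mid in the frame of tray between -0.066 and 0.066 m and x of block4_mid in the frame of tray between -0.066 and 0.066 m and y of block4_mid in the frame of tray between -0.066 and 0.066 m); the robot touches nothing.
It fails at once if the can is pushed or knocked more than 50 mm (distance of can from where it was at the start of the episode above 0.05 m).
It fails at once if the dialbox is pushed or knocked more than 50 mm (distance of dialbox from where it was at the start of the episode above 0.05 m).
It fails at once if the magbase is pushed or knocked more than 50 mm (distance of magbase from where it was at the start of the episode above 0.05 m).
Of block1, block2, block3, block4 only 3 to 4 are there at a start; the rules pass over those that are not, and their reading is None.
At some moment in a run one of block1, block2, block3, block4 may be knocked a few centimetres aside while the robot is not near it.
It also fails if it takes over 210 s, if anything falls off the work surface, if the arm or the gripper's body presses on something with over 40 N, if the wrist force passes 120 N, or if a joint passes its speed limit or range.

ROBOT

A 6-joint arm with a two-finger parallel gripper is mounted at the origin on the work surface. World frame = base frame: x ahead of the robot, y to its left, z up, the work surface at z = 0. Lengths are in mm, angles in rad, forces in N, time in s.
With the tool pointing down it reaches from about 350 to 875 mm from the base axis. Payload 4.2 kg.
Tool frame: the origin (TCP) lies midway between the tips of the shut fingers; the grasp point (between the pads) lies 19 mm behind it; z points along the fingers, y is the line along which they close (so a half turn about z gives the same grasp; the last joint's range is limited). The gripper opens to 85 mm and grips with 20 to 120 N. Pads are 22 mm wide; open, the fingers measure 114 mm over their backs; the gripper's body (76 mm by 85 mm) begins 54 mm behind the grasp point. The pads swing forward as they close: fully open they stand 13 mm farther back than shut.
Start: joints at [-0.853, 0.385, 0.008, 0, -1.194, -0.259], TCP at [276.807, -560.337, 231.312] pointing down, gripper open.
Joint ranges: [-3.14, 3.14], [-1.21, 2.06], [-1.07, 1.41], [-3.16, 2.05], [-2.99, -0.16], [-3.1, 3.1]. Speed limits (rad/s): [2.79, 2.79, 3.14, 3.14, 3.14, 3.14].

INTERFACE

Orientations are given as a unit quaternion [x, y, z, w].
In Python, from bench import arm gives the robot as it stands.
- The arm moves only by the tool send_rows, never from a script. Its argument "targets" is a list of rows, each an object of numbers: "gripper": the gripper command: -1 is fully open, 1 is shut, values between are in proportion; "x", "y", "z": the shift along the tool's x, y, z in cm; "ax", "ay", "az": the turn, a rotation vector about the tool's x, y, z in degrees. A call has 1 to 5 rows; each row shifts and turns the commanded pose from where the row before left it, along the tool's axes as they then stand; what a row does not reach is not made up. A row lasts 1/12 s, in which the tool goes at most 41.7 mm and 7.16 degrees, less where a joint would pass 70% of its speed; a pose out of reach is approached as far as the arm can. A call is refused whole if a number of a shift passes 4.17 or a number of a turn 7.16, either way. A call with a gripper value outside its range is refused whole. The fingers move at their own pace and stop on an object; the grip force is fixed at half the most. Time passes only in rows, so rows that do not move let the fingers close. It gives the time, the measured TCP pose, the force, the opening and the grip force at its end, in the units of the state.
- arm.read_state(): the state, without advancing time (a new reading comes with each control period).
- arm.get_image(name): name is "side" or "top"; returns (picture, depth): 480x640x3 uint8, red, green, blue; 480x640 float32, mm along the optical axis (not along the pixel's ray), 0 where there is no reading.
- arm.camera_model(name): a dict with "fx", "fy", "cx", "cy" (pixels), "distortion" ([k1, k2, p1, p2, k3] as OpenCV has them; the pictures are not rectified), "cam_to_world" (4x4, takes a point from camera to world coordinates). Camera axes: x right, y down, z forward; pixel columns grow to the right and rows downward; lengths in mm; the calibration is good to about 2 mm. A picture is of the moment at which its call begins. camera_model takes no time and is no camera call.
- arm.job_done(): hands the job in; it is judged then, once.
Trained networks look in the newest picture that a camera, given by its name, has taken for a name from the list of things; names that differ only in an ending like _2 or _b are one class to them, and where a whole thing is asked for, a point or a joint stands for the part that bears it (a point fixed in the world has none). Each returns a list of dicts, best first, with "score" (0 to 1); they miss things now and then, are a little off and sometimes report something else, mostly with a low value. They report only what shows in the picture. A call takes as long as a camera call. They do not tell look-alikes from the thing itself.
- arm.boxes_of(camera, thing): "rect" ([left, top, width, height] in pixels, round what is visible of it).
The state is a dict: "clock": time; "joints": joint angles; "joint_vel": joint speeds; "joint_efforts": joint torques, N m; "position": TCP position; "ee_rot": TCP orientation; "contact_force": force on the tool from outside, world axes, zero at the start; "wrist_torque": the same for the moment, N m; "gripper_width": finger opening in mm; "grasp_force": force on a finger pad.
Only numpy, scipy, OpenCV 4.12 (cv2) and the standard library are available. Lean on these libraries where they do the work, as an engineer would, in place of code of your own. Each camera call takes 0.05 s, during which the arm holds its last target. There are 200 camera calls.

## Working session

There is one attempt and no reset: what is moved stays moved. The work goes in short steps, Python scripts to look and compute and a tool call to move; the robot and the scene stay as the last step left them, time stands still between calls to the robot, and variables do not carry over. Pictures are saved under pics/ and viewed, at most 14 in all, crops included, and the job is handed in when it is done.

Besides the shell and the picture viewer there is one more tool, called after ">>>" as name([rows], argument=value, ...), one row to a line, values as JSON. send_rows: Moves the arm, as the interface text tells. Its arguments: {"type":"object","properties":{"targets":{"type":"array"}},"required":["targets"]}

```bash
ls; mkdir -p pics
cat > h.py <<'E'
import numpy as np, cv2
from bench import arm
from scipy.spatial.transform import Rotation as R
def grab(n):
    im,d=arm.get_image(n); m=arm.camera_model(n)
    np.savez('last_%s.npz'%n,im=im,d=d); return im,d,m
def cloud(d,m):
    K=np.array([[m['fx'],0,m['cx']],[0,m['fy'],m['cy']],[0,0,1]]);
    v,u=np.mgrid[0:480,0:640]
    p=cv2.undistortPoints(np.stack([u,v],-1).reshape(-1,1,2).astype(np.float64),K,np.array(m['distortion'],float)).reshape(480,640,2)
    P=np.dstack([p[...,0]*d,p[...,1]*d,d]); T=np.array(m['cam_to_world'])
    W=P@T[:3,:3].T+T[:3,3]; W[d==0]=np.nan; return W
def save(im,f,crop=None,s=1):
    if crop: x,y,w,h=crop; im=im[y:y+h,x:x+w]
    im=cv2.resize(im,None,fx=s,fy=s,interpolation=cv2.INTER_CUBIC)
    cv2.imwrite('pics/'+f,im[...,::-1])
E
python3 - <<'E'
from h import *
for n in('top','side'):
    im,d,m=grab(n); save(im,n+'0.png')
    print(n,{k:np.round(m[k],3).tolist() for k in m}, (d==0).mean())
    for t in('stand','gauge_grip','tray','block1_mid','can','dialbox','magbase'):
        print(t,[(np.round(b['rect']).astype(int).tolist(),round(b['score'],2)) for b in arm.boxes_of(n,t)])
print(arm.read_state())
E
```

```text
pics
top {'fx': 439.77, 'fy': 439.77, 'cx': 316.109, 'cy': 239.272, 'distortion': [-0.035, 0.0, 0.0, 0.0, 0.0], 'cam_to_world': [[0.028, -0.992, 0.121, 495.509], [-0.999, -0.024, 0.035, -82.29], [-0.032, -0.122, -0.992, 1108.107], [0.0, 0.0, 0.0, 1.0]]} 0.0039680989583333335
stand [([409, 259, 48, 47], 0.75)]
gauge_grip [([481, 295, 35, 19], 0.8), ([426, 279, 35, 11], 0.62)]
tray [([118, 228, 87, 84], 0.75), ([235, 213, 45, 43], 0.57)]
block1_mid [([234, 215, 44, 41], 0.88)]
can [([221, 146, 41, 42], 0.91)]
dialbox [([326, 158, 47, 39], 0.77)]
magbase [([282, 150, 26, 38], 0.9), ([425, 280, 35, 15], 0.48)]
side {'fx': 598.083, 'fy': 598.083, 'cx': 321.725, 'cy': 240.403, 'distortion': [-0.189, 0.0, 0.0, 0.0, 0.0], 'cam_to_world': [[0.713, -0.496, 0.496, -109.884], [-0.701, -0.52, 0.488, -763.057], [0.016, -0.695, -0.718, 1197.105], [0.0, 0.0, 0.0, 1.0]]} 0.003951822916666667
stand [([348, 331, 42, 58], 0.7), ([179, 232, 39, 20], 0.22)]
gauge_grip [([368, 307, 23, 52], 0.86)]
tray [([179, 232, 39, 21], 0.75)]
block1_mid [([177, 231, 39, 21], 0.52)]
can [([308, 156, 26, 59], 0.91)]
dialbox []
magbase [([338, 181, 29, 50], 0.83)]
{'clock': 0.8, 'joints': array([-8.53377025e-01,  3.84637893e-01,  7.88673331e-03,  1.22582659e-05,
       -1.19400353e+00, -2.58560312e-01]), 'joint_vel': array([-6.49201275e-05,  9.45639436e-04,  8.74238706e-05,  1.28753969e-03,
       -7.52945231e-04,  1.31736758e-03]), 'joint_efforts': array([ 3.45805456e-04, -3.92031920e+01,  1.88606787e+01,  4.19035211e+00,
       -3.59803398e-04, -4.25846707e-06]), 'position': array([ 276.8099513 , -560.32453311,  231.34621945]), 'ee_rot': array([-2.27424201e-01,  9.73795786e-01, -2.10620800e-05,  4.72758212e-06]), 'contact_force': array([-0.10133675, -0.80755375,  0.67383894]), 'wrist_torque': array([ 0.0516497 , -0.05001098,  0.03750503]), 'grasp_force': 0.0, 'gripper_width': 85.6823754862144}
```

View pics/top0.png

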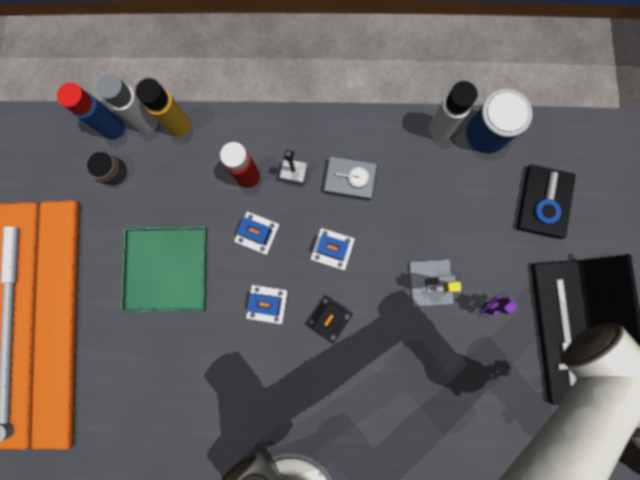

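View pics/side0.png

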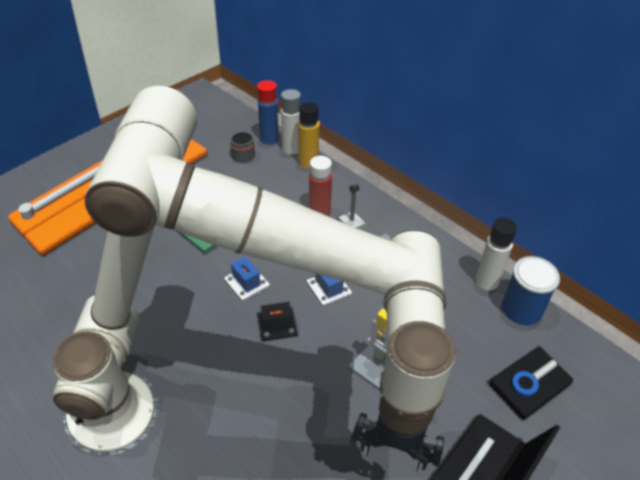

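Blue blocks are at (257,232), (332,249) and (266,304); the black one at (329,319) is the look-alike. The yellow-handled gauge hangs on the stand at (453,287), and the purple one at (498,305) is the look-alike. The tray is at (165,270).

```bash
cat >> h.py <<'E'
def blobs(W,im,lo,hi,zr,minn=40):
    hsv=cv2.cvtColor(im,cv2.COLOR_RGB2HSV)
    M=cv2.inRange(hsv,lo,hi)
    M[~((W[...,2]>zr[0])&(W[...,2]<zr[1]))]=0
    n,l,s,c=cv2.connectedComponentsWithStats(M)
    out=[]
    for i in range(1,n):
        if s[i,4]<minn: continue
        P=W[l==i]; r=cv2.minAreaRect(P[:,:2].astype(np.float32))
        out.append((c[i].round().tolist(),int(s[i,4]),np.median(P[:,2]).round(1),np.round(r[0],1).tolist(),np.round(r[1],1).tolist(),round(r[2],1),P[:,:2].mean(0).round(1).tolist()))
    return out
def scene(n='top'):
    im,d,m=grab(n); W=cloud(d,m)
    print('blue',*blobs(W,im,(100,120,60),(125,255,255),(40,75)),sep='\n ')
    print('green',*blobs(W,im,(60,80,40),(90,255,255),(-10,40),200),sep='\n ')
    print('yellow',*blobs(W,im,(22,120,90),(35,255,255),(140,240),20),sep='\n ')
    return im,d,m,W
E
python3 - <<'E'
from h import *
im,d,m,W=scene()
hsv=cv2.cvtColor(im,cv2.COLOR_RGB2HSV)
g=(hsv[...,1]<80)
for nm,(x0,y0,w,h),zr in[('stand base',(400,250,70,65),(5,25)),('post',(405,255,70,60),(120,168))]:
    M=np.zeros(g.shape,bool);M[y0:y0+h,x0:x0+w]=1
    M&=(W[...,2]>zr[0])&(W[...,2]<zr[1])
    if nm!='post': M&=g
    P=W[M]; print(nm,len(P),np.median(P[:,2]),cv2.minAreaRect(P[:,:2].astype(np.float32)))
save(im,'crop1.png',(395,245,140,90),5)
E
```

```text
blue
 ([113.0, 125.0], 89, np.float64(58.4), [903.9, 482.9], [6.9, 26.6], 62.6, [904.0, 482.9])
 ([253.0, 230.0], 439, np.float64(60.4), [642.3, 108.7], [71.6, 42.2], 68.6, [641.6, 107.4])
 ([332.0, 247.0], 407, np.float64(60.3), [606.9, -83.6], [65.3, 43.3], 73.5, [606.2, -83.6])
 ([264.0, 304.0], 435, np.float64(60.3), [464.8, 75.2], [70.1, 42.2], 83.0, [465.6, 74.8])
green
 ([164.0, 269.0], 6830, np.float64(5.1), [545.7, 339.7], [208.9, 211.6], 2.1, [544.7, 342.9])
yellow
 ([453.0, 287.0], 122, np.float64(212.0), [516.0, -329.5], [18.2, 24.3], 1.4, [515.7, -329.2])
stand base 1421 12.102763744006552 ((532.467041015625, -338.084716796875), (153.2782440185547, 162.1985626220703), 0.34152618050575256)
post 171 159.14063157632302 ((524.8008422851562, -326.8709411621094), (37.09415817260742, 39.61907958984375), 73.0)
```

View pics/crop1.png

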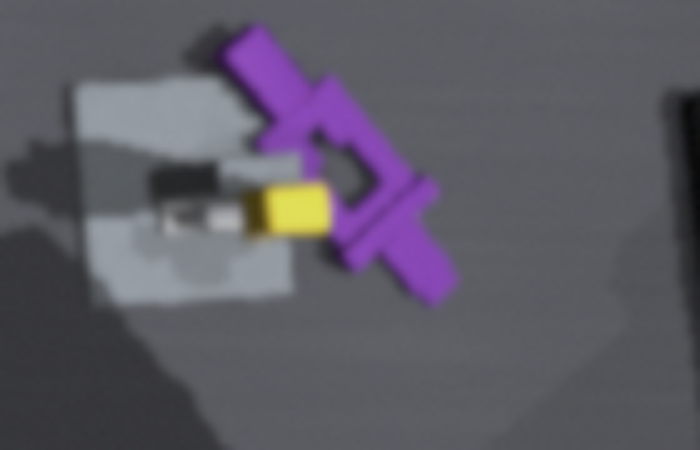

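The yellow gauge hangs on the stand (crop 295,210). The purple one lies flat on the bench beside it and is to be left alone, so the yellow one is the right gauge. I still need the stand's yaw and block/tray orientations.

```bash
cat > fit.py <<'E'
from h import *
from scipy.optimize import minimize
def fitrect(P,size,x0):
    # P: points inside (N,2); grid-match: minimise points outside + maximise compactness
    def f(p):
        c,s=np.cos(p[2]),np.sin(p[2]); q=(P-p[:2])@np.array([[c,-s],[s,c]])
        e=np.maximum(np.abs(q)-np.array(size)/2,0); return (e**2).sum(1).clip(0,100).sum()
    r=minimize(f,x0,method='Nelder-Mead',options=dict(initial_simplex=np.array([x0]+[np.add(x0,v) for v in([6,0,0],[0,6,0],[0,0,.15])]),xatol=1e-3,fatol=1e-3,maxiter=2000)); return r.x.round(3),r.fun/len(P)
E
python3 - <<'E'
from fit import *
z=np.load('last_top.npz');im,d=z['im'],z['d'];m=arm.camera_model('top');W=cloud(d,m)
hsv=cv2.cvtColor(im,cv2.COLOR_RGB2HSV)
M=np.zeros(d.shape,np.uint8);M[245:320,395:475]=1
M&=((W[...,2]>8)&(W[...,2]<17)&(hsv[...,1]<90)).astype(np.uint8)
n,l,s,c=cv2.connectedComponentsWithStats(M); i=1+s[1:,4].argmax(); P=W[l==i]
print(s[i],np.median(P[:,2]),cv2.minAreaRect(P[:,:2].astype(np.float32)))
print('base',fitrect(P[:,:2],(110,100),[530,-330,0.0]))
# yellow sides
Y=cv2.inRange(hsv,(22,120,90),(35,255,255))>0; Q=W[Y&(W[...,2]>205)]; print('hand',fitrect(Q[:,:2],(20,26),[516,-329,0.]))
# feet: bright, z 6..14
for cx,cy in((642,108.7),(607,-83.6),(465,75)):
    D=np.hypot(W[...,0]-cx,W[...,1]-cy)<75
    F=W[D&(W[...,2]>6)&(W[...,2]<14)]; print('foot',len(F),cv2.minAreaRect(F[:,:2].astype(np.float32)))
    B=W[D&(W[...,2]>50)&(W[...,2]<70)&(hsv[...,0]>95)]; print('body',len(B),B[:,:2].mean(0),cv2.minAreaRect(B[:,:2].astype(np.float32)))
    for a in(0,-.2,-.4,.2): print(a,fitrect(F[:,:2],(84,90),[cx,cy,a]),fitrect(B[:,:2],(44,70),[cx,cy,a]))
T=W[(cv2.inRange(hsv,(60,80,40),(90,255,255))>0)&(abs(W[...,0]-545)<140)&(abs(W[...,1]-340)<140)]
print('tray',len(T),fitrect(T[:,:2],(210,210),[545,340,0.]))
E
```

```text
[ 409  260   45   47 1319] 12.13017269831812 ((528.3643188476562, -329.6506042480469), (110.0760498046875, 101.80860900878906), 4.892237663269043)
base (array([ 5.28199e+02, -3.29114e+02,  9.70000e-02]), np.float64(0.002014370682189592))
hand (array([ 516., -329.,    0.]), np.float64(0.0))
foot 510 ((640.652587890625, 100.72868347167969), (106.43279266357422, 103.20084381103516), 70.81403350830078)
body 501 [642.6092637  107.33394278] ((643.1538696289062, 108.50545501708984), (72.00732421875, 44.08920669555664), 69.84949493408203)
0 (array([ 6.43497e+02,  1.07390e+02, -3.79000e-01]), np.float64(0.7822085462264452)) (array([ 6.42989e+02,  1.08096e+02, -3.57000e-01]), np.float64(0.004887270749435602))
-0.2 (array([ 6.43497e+02,  1.07391e+02, -3.79000e-01]), np.float64(0.7822085479077803)) (array([ 6.42988e+02,  1.08096e+02, -3.57000e-01]), np.float64(0.004887273300266093))
-0.4 (array([ 6.43497e+02,  1.07390e+02, -3.79000e-01]), np.float64(0.7822085734376826)) (array([ 6.42989e+02,  1.08097e+02, -3.57000e-01]), np.float64(0.004887269107544511))
0.2 (array([ 6.43497e+02,  1.07391e+02, -
[... 1410 characters left out ...]
[ 4.64474e+02,  7.51800e+01, -1.25000e-01]), np.float64(5.321831100715944e-05))
-0.2 (array([ 4.64265e+02,  7.52310e+01, -1.28000e-01]), np.float64(0.895270035744874)) (array([ 4.64475e+02,  7.51790e+01, -1.25000e-01]), np.float64(5.322041485638411e-05))
-0.4 (array([ 4.64265e+02,  7.52300e+01, -1.28000e-01]), np.float64(0.8952700389067727)) (array([ 4.64474e+02,  7.51800e+01, -1.25000e-01]), np.float64(5.3218318853608756e-05))
0.2 (array([ 4.64264e+02,  7.52310e+01, -1.28000e-01]), np.float64(0.8952700398731679)) (array([ 4.64474e+02,  7.51800e+01, -1.25000e-01]), np.float64(5.321822547958096e-05))
tray 6830 (array([5.45464e+02, 3.39477e+02, 3.70000e-02]), np.float64(0.0008169986713457741))
```

```bash
cat > plan.py <<'E'
import sys
from h import *
def plan(tgt,yd=None,n=None,frm=None):
    """tgt xyz mm; yd world angle (deg) of the tool's y axis. Prints rows."""
    s=arm.read_state(); p=np.array(s['position']) if frm is None else np.array(frm[0],float)
    if frm is None:
        r=R.from_quat(s['ee_rot']); y=r.apply([0,1,0]); a=np.degrees(np.arctan2(y[1],y[0]))
    else: a=frm[1]
    da=0 if yd is None else (yd-a+90)%180-90
    D=np.array(tgt,float)-p
    n=n or max(1,int(np.ceil(max(np.linalg.norm(D)/40,abs(da)/7))))
    print('from',p.round(1),'ang %.1f'%a,'D',D.round(1),'turn az %.1f'%-da,'rows',n)
    for i in range(n):
        th=np.radians(a+da*i/n); Y=np.array([np.cos(th),np.sin(th),0]);Z=np.array([0,0,-1]);X=np.cross(Y,Z)
        v=D/n/10; print('  x %.2f y %.2f z %.2f az %.2f'%(v@X,v@Y,v@Z,-da/n))
    return np.array(tgt,float),a+da
def st():
    s=arm.read_state(); y=R.from_quat(s['ee_rot']).apply([0,1,0])
    print('t',round(s['clock'],2),np.round(s['position'],1),'ang %.1f'%np.degrees(np.arctan2(y[1],y[0])),'w',round(s['gripper_width'],1),'F',np.round(s['contact_force'],1),round(s['grasp_force'],1),'j',np.round(s['joints'],2))
E
python3 - <<'E'
from plan import *
f=plan([516,-329.8,231],95.2); plan([516,-329.8,172],95.2,frm=f)
E
```

```text
from [ 276.8 -560.3  231.3] ang 116.3 D [239.2 230.5  -0.3] turn az 21.1 rows 9
  x -3.52 y 1.12 z 0.00 az 2.34
  x -3.47 y 1.26 z 0.00 az 2.34
  x -3.41 y 1.40 z 0.00 az 2.34
  x -3.35 y 1.54 z 0.00 az 2.34
  x -3.29 y 1.68 z 0.00 az 2.34
  x -3.22 y 1.81 z 0.00 az 2.34
  x -3.14 y 1.94 z 0.00 az 2.34
  x -3.06 y 2.07 z 0.00 az 2.34
  x -2.97 y 2.19 z 0.00 az 2.34
from [ 516.  -329.8  231. ] ang 95.2 D [  0.   0. -59.] turn az -0.0 rows 2
  x 0.00 y 0.00 z 2.95 az -0.00
  x 0.00 y 0.00 z 2.95 az -0.00
```

>>> send_rows([
  {"x": -3.52, "y": 1.12, "az": 2.34, "gripper": -1},
  {"x": -3.47, "y": 1.26, "az": 2.34, "gripper": -1},
  {"x": -3.41, "y": 1.4, "az": 2.34, "gripper": -1},
  {"x": -3.35, "y": 1.54, "az": 2.34, "gripper": -1},
  {"x": -3.29, "y": 1.68, "az": 2.34, "gripper": -1},
])

```text
$.targets[0]: bad value
```

>>> send_rows([
  {"x": -3.22, "y": 1.81, "az": 2.34, "gripper": -1},
  {"x": -3.14, "y": 1.94, "az": 2.34, "gripper": -1},
  {"x": -3.06, "y": 2.07, "az": 2.34, "gripper": -1},
  {"x": -2.97, "y": 2.19, "az": 2.34, "gripper": -1},
  {"gripper": -1},
])

```text
$.targets[0]: bad value
```

Run:
```python
from plan import *
st(); im,d,m=grab('side'); print(arm.boxes_of('side','gauge_grip')); save(im,'s1.png',(300,230,160,120),5)
plan([516,-329.8,172],95.2)
```

```text
t 0.85 [ 276.8 -560.3  231.3] ang 116.3 w 85.2 F [0.5 0.4 1. ] 0.0 j [-0.85  0.38  0.01 -0.   -1.19 -0.26]
[{'rect': [364.6, 310.6, 24.8, 47.1], 'score': 0.96}]
from [ 276.8 -560.3  231.3] ang 116.3 D [239.2 230.5 -59.3] turn az 21.1 rows 9
  x -3.52 y 1.12 z 0.66 az 2.34
  x -3.47 y 1.26 z 0.66 az 2.34
  x -3.41 y 1.40 z 0.66 az 2.34
  x -3.35 y 1.54 z 0.66 az 2.34
  x -3.29 y 1.68 z 0.66 az 2.34
  x -3.22 y 1.81 z 0.66 az 2.34
  x -3.14 y 1.94 z 0.66 az 2.34
  x -3.06 y 2.07 z 0.66 az 2.34
  x -2.97 y 2.19 z 0.66 az 2.34
```

View pics/s1.png

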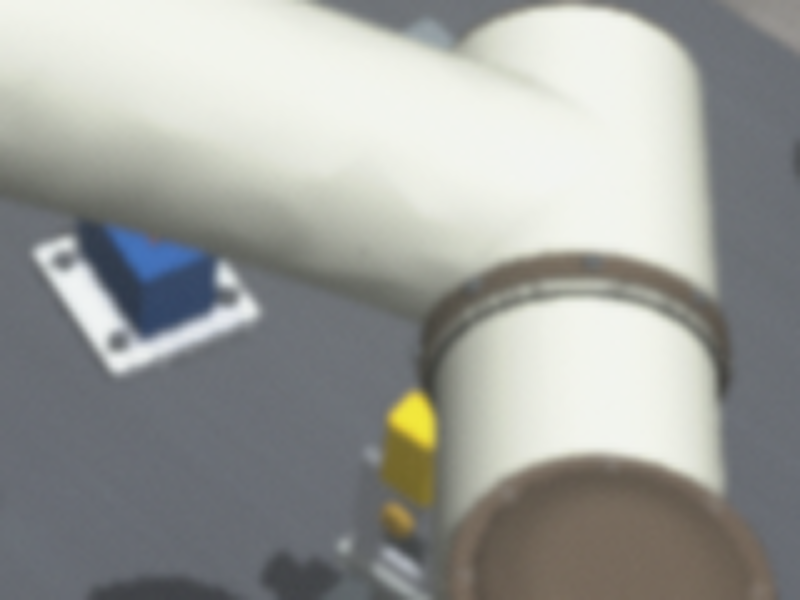

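The calls were refused, probably because every key must be given. The crop shows the arm hasn't moved; the yellow handle is at (415,440) with the brass stud head below it at (398,518), so the gauge is hung on the stud.

>>> send_rows([
  {"x": -3.52, "y": 1.12, "z": 0, "ax": 0, "ay": 0, "az": 2.34, "gripper": -1},
  {"x": -3.47, "y": 1.26, "z": 0, "ax": 0, "ay": 0, "az": 2.34, "gripper": -1},
  {"x": -3.41, "y": 1.4, "z": 0, "ax": 0, "ay": 0, "az": 2.34, "gripper": -1},
  {"x": -3.35, "y": 1.54, "z": 0, "ax": 0, "ay": 0, "az": 2.34, "gripper": -1},
  {"x": -3.29, "y": 1.68, "z": 0, "ax": 0, "ay": 0, "az": 2.34, "gripper": -1},
])

```text
clock: 1.37
position: [410.6, -431.1, 231.5]
ee_rot: [-0.126, 0.992, -0.0, 0.0]
contact_force: [1.4, -0.1, -0.5]
gripper_width: 85.2
grasp_force: 0.0
```

>>> send_rows([
  {"x": -3.22, "y": 1.81, "z": 0, "ax": 0, "ay": 0, "az": 2.34, "gripper": -1},
  {"x": -3.14, "y": 1.94, "z": 0, "ax": 0, "ay": 0, "az": 2.34, "gripper": -1},
  {"x": -3.06, "y": 2.07, "z": 0, "ax": 0, "ay": 0, "az": 2.34, "gripper": -1},
  {"x": -2.97, "y": 2.19, "z": 0, "ax": 0, "ay": 0, "az": 2.34, "gripper": -1},
  {"x": 0, "y": 0, "z": 0, "ax": 0, "ay": 0, "az": 0, "gripper": -1},
])

```text
clock: 1.78
position: [520.1, -325.9, 231.1]
ee_rot: [-0.048, 0.999, 0.0, 0.001]
contact_force: [-0.8, -1.4, -0.1]
gripper_width: 85.4
grasp_force: 0.0
```

Run:
```python
from plan import *
st(); im,d,m=grab('side'); save(im,'s2.png',(300,230,160,120),5)
plan([516,-329.8,172],95.2)
```

```text
t 1.78 [ 520.1 -325.9  231.1] ang 95.5 w 85.4 F [-0.8 -1.4 -0.1] 0.0 j [-0.3   0.37 -0.02 -0.   -1.18 -1.18]
from [ 518.2 -327.4  231.1] ang 95.5 D [ -2.2  -2.4 -59.1] turn az 0.3 rows 2
  x 0.12 y -0.11 z 2.95 az 0.15
  x 0.12 y -0.11 z 2.95 az 0.15
```

View pics/s2.png

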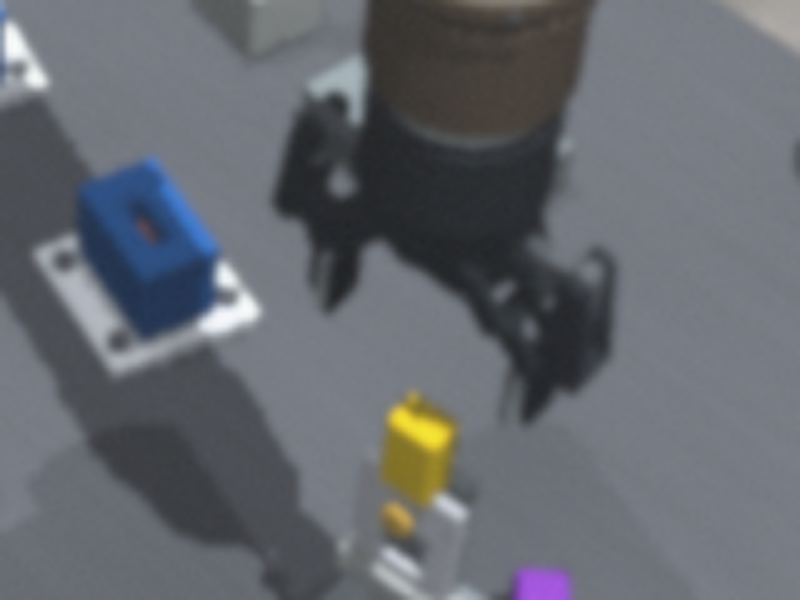

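The gripper hangs above the yellow handle at (420,450) with the fingers either side; the reading is still settling on the target. Descending.

>>> send_rows([
  {"x": 0, "y": 0, "z": 0, "ax": 0, "ay": 0, "az": 0, "gripper": -1},
  {"x": 0, "y": 0, "z": 2, "ax": 0, "ay": 0, "az": 0, "gripper": -1},
  {"x": 0, "y": 0, "z": 2, "ax": 0, "ay": 0, "az": 0, "gripper": -1},
  {"x": 0, "y": 0, "z": 1.9, "ax": 0, "ay": 0, "az": 0, "gripper": -1},
  {"x": 0, "y": 0, "z": 0, "ax": 0, "ay": 0, "az": 0, "gripper": -1},
])

```text
clock: 2.25
position: [512.5, -329.7, 168.2]
ee_rot: [-0.044, 0.999, 0.002, -0.004]
contact_force: [-1.3, -0.5, -1.1]
gripper_width: 85.5
grasp_force: 0.0
```

>>> send_rows([
  {"x": 0, "y": 0, "z": 0, "ax": 0, "ay": 0, "az": 0, "gripper": -0.2},
  {"x": 0, "y": 0, "z": 0, "ax": 0, "ay": 0, "az": 0, "gripper": 0.2},
  {"x": 0, "y": 0, "z": 0, "ax": 0, "ay": 0, "az": 0, "gripper": 0.6},
  {"x": 0, "y": 0, "z": 0, "ax": 0, "ay": 0, "az": 0, "gripper": 1},
  {"x": 0, "y": 0, "z": 0, "ax": 0, "ay": 0, "az": 0, "gripper": 1},
])

```text
clock: 2.67
position: [516.5, -330.4, 173.6]
ee_rot: [-0.046, 0.999, -0.001, 0.001]
contact_force: [-2.8, -5.9, 2.9]
gripper_width: 25.3
grasp_force: 31.5
```

>>> send_rows([
  {"x": 0, "y": 0, "z": 0, "ax": 0, "ay": 0, "az": 0, "gripper": 1},
  {"x": 0, "y": 0, "z": 0, "ax": 0, "ay": 0, "az": 0, "gripper": 1},
  {"x": 0, "y": 0, "z": 0, "ax": 0, "ay": 0, "az": 0, "gripper": 1},
  {"x": 0, "y": 0, "z": 0, "ax": 0, "ay": 0, "az": 0, "gripper": 1},
  {"x": 0, "y": 0, "z": 0, "ax": 0, "ay": 0, "az": 0, "gripper": 1},
])

```text
clock: 3.08
position: [516.7, -330.4, 173.6]
ee_rot: [-0.046, 0.999, -0.001, 0.001]
contact_force: [-0.5, -2.2, 5.6]
gripper_width: 25.2
grasp_force: 61.5
```

>>> send_rows([
  {"x": 0, "y": 0, "z": -0.6, "ax": 0, "ay": 0, "az": 0, "gripper": 1},
  {"x": 0, "y": 0, "z": -0.7, "ax": 0, "ay": 0, "az": 0, "gripper": 1},
  {"x": 0, "y": 0, "z": -0.7, "ax": 0, "ay": 0, "az": 0, "gripper": 1},
  {"x": 0, "y": 0, "z": -0.65, "ax": 0, "ay": 0, "az": 0, "gripper": 1},
  {"x": 0, "y": 0, "z": 0, "ax": 0, "ay": 0, "az": 0, "gripper": 1},
])

```text
clock: 3.5
position: [516.5, -329.6, 200.2]
ee_rot: [-0.046, 0.999, -0.0, 0.001]
contact_force: [-0.4, -0.9, -2.8]
gripper_width: 25.5
grasp_force: 60.9
```

>>> send_rows([
  {"x": 0, "y": 0, "z": 0, "ax": 0, "ay": 0, "az": 0, "gripper": 1},
  {"x": 0, "y": 0, "z": 0, "ax": 0, "ay": 0, "az": 0, "gripper": 1},
  {"x": 0, "y": 0, "z": 0, "ax": 0, "ay": 0, "az": 0, "gripper": 1},
])

```text
clock: 3.75
position: [515.7, -329.4, 198.4]
ee_rot: [-0.046, 0.999, 0.0, -0.0]
contact_force: [0.4, 0.4, -2.8]
gripper_width: 25.1
grasp_force: 60.9
```

Run:
```python
from plan import *
st(); im,d,m=grab('side'); save(im,'s3.png',(340,280,80,80),7)
```

```text
t 3.75 [ 515.7 -329.4  198.4] ang 95.2 w 25.1 F [ 0.4  0.4 -2.8] 60.9 j [-0.3   0.39 -0.07 -0.   -1.11 -1.17]
```

View pics/s3.png

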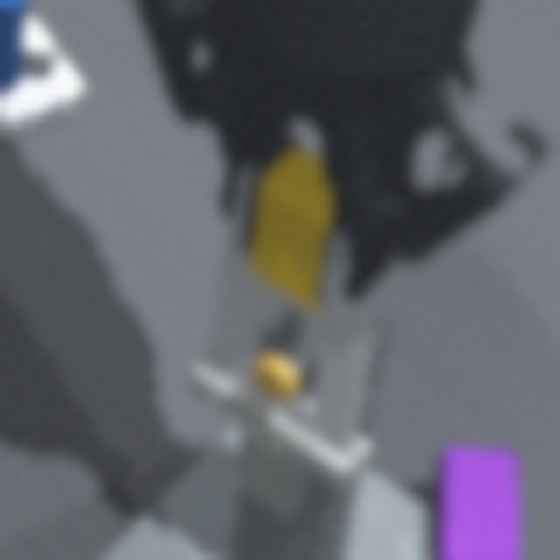

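The stud head (crop 278,372) sits in the wide end of the keyhole, and the measured force (-2.8 N) is the gauge's own weight, so nothing is touching. Bringing it forward.

>>> send_rows([
  {"x": 0.8, "y": 0, "z": 0, "ax": 0, "ay": 0, "az": 0, "gripper": 1},
  {"x": 1, "y": 0, "z": 0, "ax": 0, "ay": 0, "az": 0, "gripper": 1},
  {"x": 1.5, "y": 0, "z": 0, "ax": 0, "ay": 0, "az": 0, "gripper": 1},
  {"x": 2.7, "y": 0, "z": 0, "ax": 0, "ay": 0, "az": 0, "gripper": 1},
  {"x": 3, "y": 0, "z": 0, "ax": 0, "ay": 0, "az": 0, "gripper": 1},
])

```text
clock: 4.22
position: [425.1, -337.8, 198.4]
ee_rot: [-0.046, 0.999, 0.0, -0.0]
contact_force: [0.5, -0.3, -2.3]
gripper_width: 25.9
grasp_force: 60.8
```

>>> send_rows([
  {"x": 0, "y": 0, "z": -2, "ax": 0, "ay": 0, "az": 0, "gripper": 1},
  {"x": 0, "y": 0, "z": 0, "ax": 0, "ay": 0, "az": 0, "gripper": 1},
  {"x": 0, "y": 0, "z": 0, "ax": 0, "ay": 0, "az": 0, "gripper": 1},
  {"x": 0, "y": 0, "z": 0, "ax": 0, "ay": 0, "az": 0, "gripper": 1},
])

```text
clock: 4.55
position: [426.1, -337.8, 218.6]
ee_rot: [-0.045, 0.999, 0.0, 0.0]
contact_force: [-0.1, 0.5, -2.8]
gripper_width: 25.4
grasp_force: 60.7
```

Run:
```python
from plan import *
st(); im,d,m,W=scene()
plan([606.8,-85.2,220],74)
```

```text
t 4.55 [ 426.1 -337.8  218.6] ang 95.2 w 25.4 F [-0.1  0.5 -2.8] 60.7 j [-0.37  0.26 -0.21 -0.   -1.1  -1.11]
blue
 ([253.0, 230.0], 439, np.float64(60.4), [642.2, 108.5], [71.8, 42.3], 68.8, [641.7, 107.5])
 ([332.0, 247.0], 408, np.float64(60.2), [607.0, -83.6], [65.3, 43.5], 73.6, [606.1, -83.6])
 ([264.0, 304.0], 440, np.float64(60.4), [464.9, 75.3], [70.8, 42.3], 83.3, [465.3, 74.4])
green
 ([164.0, 269.0], 6832, np.float64(5.2), [545.9, 339.7], [209.5, 211.5], 2.2, [544.8, 342.8])
yellow
from [ 426.2 -337.7  218.1] ang 95.2 D [180.6 252.5   1.9] turn az 21.2 rows 8
  x -2.54 y 2.94 z -0.02 az 2.65
  x -2.40 y 3.05 z -0.02 az 2.65
  x -2.25 y 3.16 z -0.02 az 2.65
  x -2.10 y 3.26 z -0.02 az 2.65
  x -1.95 y 3.35 z -0.02 az 2.65
  x -1.79 y 3.44 z -0.02 az 2.65
  x -1.63 y 3.52 z -0.02 az 2.65
  x -1.47 y 3.59 z -0.02 az 2.65
```

>>> send_rows([
  {"x": -2.54, "y": 2.94, "z": 0, "ax": 0, "ay": 0, "az": 2.65, "gripper": 1},
  {"x": -2.4, "y": 3.05, "z": 0, "ax": 0, "ay": 0, "az": 2.65, "gripper": 1},
  {"x": -2.25, "y": 3.16, "z": 0, "ax": 0, "ay": 0, "az": 2.65, "gripper": 1},
  {"x": -2.1, "y": 3.26, "z": 0, "ax": 0, "ay": 0, "az": 2.65, "gripper": 1},
  {"x": -1.95, "y": 3.35, "z": 0, "ax": 0, "ay": 0, "az": 2.65, "gripper": 1},
])

```text
clock: 5.02
position: [540.0, -178.3, 217.8]
ee_rot: [0.071, 0.997, 0.0, -0.001]
contact_force: [0.1, -1.1, -2.8]
gripper_width: 25.3
grasp_force: 60.8
```

>>> send_rows([
  {"x": -1.79, "y": 3.44, "z": 0, "ax": 0, "ay": 0, "az": 2.65, "gripper": 1},
  {"x": -1.63, "y": 3.52, "z": 0, "ax": 0, "ay": 0, "az": 2.65, "gripper": 1},
  {"x": -1.47, "y": 3.59, "z": 0, "ax": 0, "ay": 0, "az": 2.65, "gripper": 1},
  {"x": 0, "y": 0, "z": 0, "ax": 0, "ay": 0, "az": 0, "gripper": 1},
  {"x": 0, "y": 0, "z": 0, "ax": 0, "ay": 0, "az": 0, "gripper": 1},
])

```text
clock: 5.43
position: [607.7, -83.1, 216.8]
ee_rot: [0.137, 0.991, -0.0, -0.001]
contact_force: [-0.4, -0.6, -1.8]
gripper_width: 25.3
grasp_force: 61.0
```

>>> send_rows([
  {"x": 0, "y": 0, "z": 0, "ax": 0, "ay": 0, "az": 0, "gripper": 1},
  {"x": 0, "y": 0, "z": 0, "ax": 0, "ay": 0, "az": 0, "gripper": 1},
])

```text
clock: 5.6
position: [606.2, -86.0, 218.1]
ee_rot: [0.139, 0.99, -0.0, -0.001]
contact_force: [-0.4, -0.4, -2.0]
gripper_width: 25.5
grasp_force: 61.0
```

Run:
```python
from plan import *
st(); im,d,m=grab('side'); save(im,'s4.png',(280,180,110,130),4.5)
plan([606.8,-85.2,165],74)
```

```text
t 5.6 [606.2 -86.  218.1] ang 74.0 w 25.5 F [-0.4 -0.4 -2. ] 61.0 j [ 0.12  0.37 -0.04 -0.   -1.16 -1.97]
from [606.2 -86.3 218.4] ang 74.0 D [  0.6   1.1 -53.4] turn az -0.0 rows 2
  x -0.01 y 0.06 z 2.67 az -0.02
  x -0.01 y 0.06 z 2.67 az -0.02
```

View pics/s4.png

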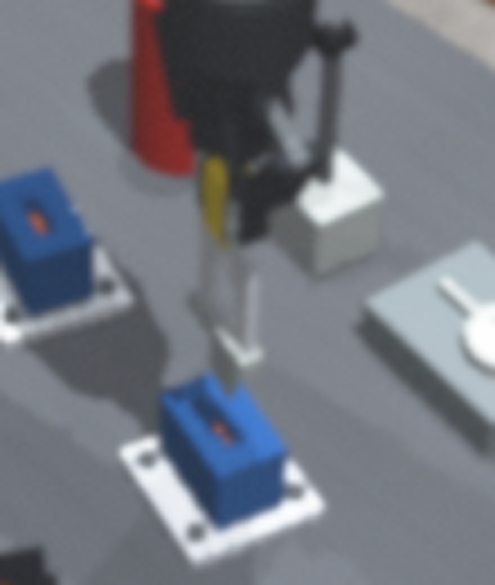

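The blade tip (230,375) is right above block B's slot (215,415). Lowering with a small correction.

>>> send_rows([
  {"x": 0, "y": 0.1, "z": 1.5, "ax": 0, "ay": 0, "az": 0, "gripper": 1},
  {"x": 0, "y": 0, "z": 1.5, "ax": 0, "ay": 0, "az": 0, "gripper": 1},
  {"x": 0, "y": 0, "z": 0.5, "ax": 0, "ay": 0, "az": 0, "gripper": 1},
  {"x": 0, "y": 0, "z": 0.5, "ax": 0, "ay": 0, "az": 0, "gripper": 1},
  {"x": 0, "y": 0, "z": 0, "ax": 0, "ay": 0, "az": 0, "gripper": 1},
])

```text
clock: 6.07
position: [606.6, -85.3, 178.2]
ee_rot: [0.139, 0.99, -0.0, -0.001]
contact_force: [-0.2, -0.3, -2.2]
gripper_width: 25.6
grasp_force: 60.8
```

>>> send_rows([
  {"x": 0, "y": 0, "z": 0.5, "ax": 0, "ay": 0, "az": 0, "gripper": 1},
  {"x": 0, "y": 0, "z": 0.5, "ax": 0, "ay": 0, "az": 0, "gripper": 1},
  {"x": 0, "y": 0, "z": 0, "ax": 0, "ay": 0, "az": 0, "gripper": 1},
])

```text
clock: 6.32
position: [607.0, -84.6, 168.4]
ee_rot: [0.139, 0.99, 0.0, -0.0]
contact_force: [-0.1, -0.2, -2.5]
gripper_width: 24.9
grasp_force: 61.1
```

The tip is 18 mm into the slot with no side force. Pushing on.

>>> send_rows([
  {"x": 0, "y": 0, "z": 0.4, "ax": 0, "ay": 0, "az": 0, "gripper": 1},
  {"x": 0, "y": 0, "z": 0.4, "ax": 0, "ay": 0, "az": 0, "gripper": 1},
  {"x": 0, "y": 0, "z": 0.4, "ax": 0, "ay": 0, "az": 0, "gripper": 1},
  {"x": 0, "y": 0, "z": 0.4, "ax": 0, "ay": 0, "az": 0, "gripper": 1},
  {"x": 0, "y": 0, "z": 0, "ax": 0, "ay": 0, "az": 0, "gripper": 1},
])

```text
clock: 6.73
position: [607.2, -84.5, 152.0]
ee_rot: [0.139, 0.99, 0.0, -0.0]
contact_force: [0.5, 0.3, -2.1]
gripper_width: 25.2
grasp_force: 61.1
```

>>> send_rows([
  {"x": 0, "y": 0, "z": 0.2, "ax": 0, "ay": 0, "az": 0, "gripper": 1},
  {"x": 0, "y": 0, "z": 0.2, "ax": 0, "ay": 0, "az": 0, "gripper": 1},
  {"x": 0, "y": 0, "z": 0.1, "ax": 0, "ay": 0, "az": 0, "gripper": 1},
  {"x": 0, "y": 0, "z": 0, "ax": 0, "ay": 0, "az": 0, "gripper": 1},
  {"x": 0, "y": 0, "z": 0, "ax": 0, "ay": 0, "az": 0, "gripper": 1},
])

```text
clock: 7.15
position: [607.1, -84.5, 147.5]
ee_rot: [0.139, 0.99, 0.0, -0.0]
contact_force: [0.6, -0.4, -1.5]
gripper_width: 25.2
grasp_force: 61.2
```

>>> send_rows([
  {"x": 0, "y": 0, "z": 0.1, "ax": 0, "ay": 0, "az": 0, "gripper": 1},
  {"x": 0, "y": 0, "z": 0.1, "ax": 0, "ay": 0, "az": 0, "gripper": 1},
])

```text
clock: 7.32
position: [607.4, -84.6, 146.8]
ee_rot: [0.139, 0.99, -0.0, 0.0]
contact_force: [-3.0, -0.1, 8.1]
gripper_width: 25.2
grasp_force: 62.3
```

Run:
```python
from plan import *
st(); im,d,m=grab('side'); save(im,'s5.png',(280,180,110,130),4.5); st()
```

```text
t 7.32 [607.4 -84.6 146.8] ang 74.1 w 25.2 F [-3.  -0.1  8.1] 62.3 j [ 0.13  0.43 -0.14  0.   -1.   -1.97]
t 7.37 [607.3 -84.6 146.9] ang 74.1 w 25.2 F [-1.2 -0.2  3.3] 61.8 j [ 0.13  0.43 -0.14  0.   -1.   -1.97]
```

View pics/s5.png

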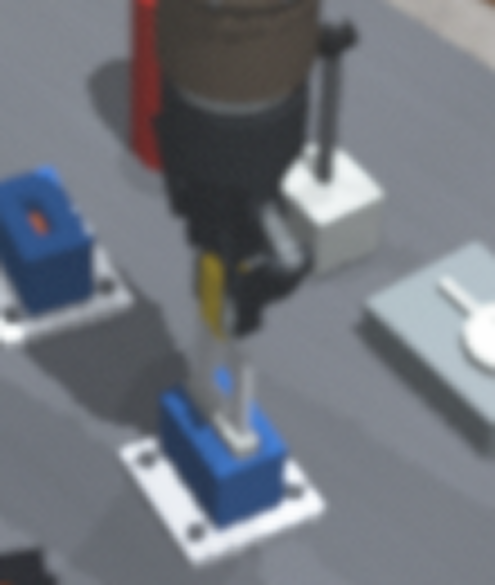

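The shoulder now rests on the block's top (about 240,435), with a force jump of about 10 N and z as predicted. One more small press, then I'll lift and check the stop.

>>> send_rows([
  {"x": 0, "y": 0, "z": 0.1, "ax": 0, "ay": 0, "az": 0, "gripper": 1},
  {"x": 0, "y": 0, "z": 0.1, "ax": 0, "ay": 0, "az": 0, "gripper": 1},
  {"x": 0, "y": 0, "z": 0, "ax": 0, "ay": 0, "az": 0, "gripper": 1},
])

```text
clock: 7.62
position: [607.5, -84.7, 146.7]
ee_rot: [0.138, 0.99, -0.0, 0.001]
contact_force: [-4.4, 0.0, 10.5]
gripper_width: 25.4
grasp_force: 62.8
```

>>> send_rows([
  {"x": 0, "y": 0, "z": -1, "ax": 0, "ay": 0, "az": 0, "gripper": 1},
  {"x": 0, "y": 0, "z": -2, "ax": 0, "ay": 0, "az": 0, "gripper": 1},
  {"x": 0, "y": 0, "z": -2, "ax": 0, "ay": 0, "az": 0, "gripper": 1},
  {"x": 0, "y": 0, "z": -2.4, "ax": 0, "ay": 0, "az": 0, "gripper": 1},
  {"x": 0, "y": 0, "z": 0, "ax": 0, "ay": 0, "az": 0, "gripper": 1},
])

```text
clock: 8.03
position: [609.9, -84.8, 223.0]
ee_rot: [0.139, 0.99, 0.0, 0.005]
contact_force: [0.5, 0.5, -1.1]
gripper_width: 25.1
grasp_force: 61.2
```

Run:
```python
from fit import *
from plan import *
st(); im,d,m,W=scene()
hsv=cv2.cvtColor(im,cv2.COLOR_RGB2HSV)
for cx,cy in((642,108.7),(607,-83.6),(465,75)):
    D=np.hypot(W[...,0]-cx,W[...,1]-cy)<60
    B=W[D&(W[...,2]>50)&(W[...,2]<70)&(hsv[...,0]>95)]; print(len(B),fitrect(B[:,:2],(44,70),[cx,cy,-.2]))
    S=(np.hypot(W[...,0]-cx,W[...,1]-cy)<15); print('slot z',np.sort(W[S][:,2]).round(0)[:12])
plan([643,108,220],69.6)
```

```text
t 8.03 [609.9 -84.8 223. ] ang 74.1 w 25.1 F [ 0.5  0.5 -1.1] 61.2 j [ 0.13  0.37 -0.04  0.   -1.15 -1.98]
blue
 ([332.0, 252.0], 207, np.float64(60.2), [597.5, -81.3], [63.4, 26.3], 75.0, [593.3, -83.3])
 ([264.0, 304.0], 433, np.float64(60.3), [465.2, 75.1], [71.4, 42.2], 83.7, [466.0, 75.0])
green
 ([150.0, 272.0], 4487, np.float64(5.2), [544.8, 369.4], [207.5, 153.1], 2.0, [537.1, 378.1])
yellow
0 (array([ 6.420e+02,  1.087e+02, -2.000e-01]), np.float64(nan))
slot z []
251 (array([ 6.00958e+02, -8.35080e+01, -2.75000e-01]), np.float64(0.0))
slot z [18. 18. 56. 56. 57. 58. 58. 59. 59. 59. 59. 59.]
517 (array([ 4.64413e+02,  7.50650e+01, -1.33000e-01]), np.float64(0.0008376108838642028))
slot z [33. 35. 36. 38. 38. 39. 40. 40. 40. 40. 40. 40.]
from [608.6 -84.4 220.4] ang 74.0 D [ 34.4 192.4  -0.4] turn az 4.4 rows 5
  x 0.40 y 3.89 z 0.01 az 0.89
  x 0.46 y 3.88 z 0.01 az 0.89
  x 0.52 y 3.87 z 0.01 az 0.89
  x 0.58 y 3.87 z 0.01 az 0.89
  x 0.64 y 3.86 z 0.01 az 0.89fit.py:8: RuntimeWarning: invalid value encountered in scalar divide
  r=minimize(f,x0,method='Nelder-Mead',options=dict(initial_simplex=np.array([x0]+[np.add(x0,v) for v in([6,0,0],[0,6,0],[0,0,.15])]),xatol=1e-3,fatol=1e-3,maxiter=2000)); return r.x.round(3),r.fun/len(P)
```

Block B's slot now reads about 18–20 mm, which is gauge depth. On to block A.

>>> send_rows([
  {"x": 0.4, "y": 3.89, "z": 0, "ax": 0, "ay": 0, "az": 0.89, "gripper": 1},
  {"x": 0.46, "y": 3.88, "z": 0, "ax": 0, "ay": 0, "az": 0.89, "gripper": 1},
  {"x": 0.52, "y": 3.87, "z": 0, "ax": 0, "ay": 0, "az": 0.89, "gripper": 1},
  {"x": 0.58, "y": 3.87, "z": 0, "ax": 0, "ay": 0, "az": 0.89, "gripper": 1},
  {"x": 0.64, "y": 3.86, "z": 0, "ax": 0, "ay": 0, "az": 0.89, "gripper": 1},
])

```text
clock: 8.5
position: [640.5, 109.5, 215.7]
ee_rot: [0.178, 0.984, -0.001, -0.002]
contact_force: [1.3, -1.5, -2.2]
gripper_width: 25.6
grasp_force: 61.3
```

>>> send_rows([
  {"x": 0, "y": 0, "z": 0, "ax": 0, "ay": 0, "az": 0, "gripper": 1},
  {"x": 0, "y": 0, "z": 0, "ax": 0, "ay": 0, "az": 0, "gripper": 1},
  {"x": 0, "y": 0, "z": 0, "ax": 0, "ay": 0, "az": 0, "gripper": 1},
  {"x": 0, "y": 0, "z": 0, "ax": 0, "ay": 0, "az": 0, "gripper": 1},
  {"x": 0, "y": 0, "z": 0, "ax": 0, "ay": 0, "az": 0, "gripper": 1},
])

```text
clock: 8.92
position: [641.1, 106.6, 217.4]
ee_rot: [0.178, 0.984, -0.0, -0.0]
contact_force: [0.1, -0.9, -2.8]
gripper_width: 25.4
grasp_force: 61.4
```

Run:
```python
from plan import *
st(); im,d,m=grab('side'); W=cloud(d,m)
print(*blobs(W,im,(100,120,60),(125,255,255),(50,70)),sep='\n')
im,d,m,W=scene()
plan([643,108,180],69.6,n=1)
```

```text
t 8.92 [641.1 106.6 217.4] ang 69.5 w 25.4 F [ 0.1 -0.9 -2.8] 61.4 j [ 0.41  0.44  0.05 -0.   -1.19 -2.34]
([495.0, 74.0], 1493, np.float64(60.3), [1779.6, 333.5], [38.6, 1520.2], 0.2, [1782.1, 218.3])
([68.0, 48.0], 93, np.float64(60.6), [689.4, 1522.2], [125.4, 36.8], 4.1, [690.6, 1524.7])
([4.0, 76.0], 51, np.float64(61.8), [394.3, 1521.2], [47.3, 26.0], 8.2, [395.5, 1523.2])
([264.0, 129.0], 40, np.float64(58.8), [890.9, 498.8], [16.2, 34.5], 21.4, [891.6, 497.4])
([288.0, 229.0], 293, np.float64(60.4), [640.8, 104.4], [74.4, 45.8], 67.4, [638.7, 102.0])
([245.0, 269.0], 381, np.float64(60.2), [463.8, 73.6], [76.9, 45.0], 82.3, [462.8, 70.9])
([329.0, 275.0], 423, np.float64(60.3), [604.4, -85.9], [75.5, 47.6], 73.7, [603.3, -88.6])
([523.0, 306.0], 219, np.float64(60.0), [881.5, -494.1], [38.9, 101.1], 19.7, [875.9, -494.8])
blue
 ([256.0, 234.0], 263, np.float64(60.6), [641.3, 109.0], [71.1, 40.2], 70.7, [632.6, 101.7])
 ([332.0, 247.0], 428, np.float64(60.2), [606.2, -83.4], [65.4, 44.0], 74.2, [605.2, -83.2])
 ([264.0, 304.0], 429, np.float64(60.4), [464.8, 75.1], [70.3, 41.9], 82.8, [465.7, 75.0])
green
 ([169.0, 270.0], 5842, np.float64(5.0), [547.3, 339.2], [212.2, 210.0], 2.2, [542.5, 328.9])
yellow
from [641.3 106.7 217.9] ang 69.5 D [  1.7   1.3 -37.9] turn az -0.1 rows 1
  x -0.11 y 0.18 z 3.79 az -0.12
```

>>> send_rows([
  {"x": -0.1, "y": 0.18, "z": 1.5, "ax": 0, "ay": 0, "az": 0, "gripper": 1},
  {"x": 0, "y": 0, "z": 1.5, "ax": 0, "ay": 0, "az": 0, "gripper": 1},
  {"x": 0, "y": 0, "z": 0.5, "ax": 0, "ay": 0, "az": 0, "gripper": 1},
  {"x": 0, "y": 0, "z": 0.5, "ax": 0, "ay": 0, "az": 0, "gripper": 1},
  {"x": 0, "y": 0, "z": 0, "ax": 0, "ay": 0, "az": 0, "gripper": 1},
])

```text
clock: 9.43
position: [643.0, 108.7, 177.6]
ee_rot: [0.178, 0.984, -0.0, -0.0]
contact_force: [0.4, -0.5, -2.4]
gripper_width: 25.3
grasp_force: 61.4
```

>>> send_rows([
  {"x": 0, "y": 0, "z": 0.5, "ax": 0, "ay": 0, "az": 0, "gripper": 1},
  {"x": 0, "y": 0, "z": 0.5, "ax": 0, "ay": 0, "az": 0, "gripper": 1},
  {"x": 0, "y": 0, "z": 0, "ax": 0, "ay": 0, "az": 0, "gripper": 1},
])

```text
clock: 9.68
position: [643.2, 109.3, 167.6]
ee_rot: [0.177, 0.984, 0.0, 0.0]
contact_force: [-0.5, -0.2, -2.2]
gripper_width: 24.9
grasp_force: 61.3
```

>>> send_rows([
  {"x": 0, "y": 0, "z": 0.4, "ax": 0, "ay": 0, "az": 0, "gripper": 1},
  {"x": 0, "y": 0, "z": 0.4, "ax": 0, "ay": 0, "az": 0, "gripper": 1},
  {"x": 0, "y": 0, "z": 0.4, "ax": 0, "ay": 0, "az": 0, "gripper": 1},
  {"x": 0, "y": 0, "z": 0.4, "ax": 0, "ay": 0, "az": 0, "gripper": 1},
  {"x": 0, "y": 0, "z": 0.2, "ax": 0, "ay": 0, "az": 0, "gripper": 1},
])

```text
clock: 10.1
position: [643.2, 109.4, 149.4]
ee_rot: [0.177, 0.984, 0.0, 0.0]
contact_force: [0.1, -0.3, 0.8]
gripper_width: 25.2
grasp_force: 61.9
```

>>> send_rows([
  {"x": 0, "y": 0, "z": 0.2, "ax": 0, "ay": 0, "az": 0, "gripper": 1},
  {"x": 0, "y": 0, "z": 0.2, "ax": 0, "ay": 0, "az": 0, "gripper": 1},
  {"x": 0, "y": 0, "z": 0.1, "ax": 0, "ay": 0, "az": 0, "gripper": 1},
  {"x": 0, "y": 0, "z": 0.1, "ax": 0, "ay": 0, "az": 0, "gripper": 1},
  {"x": 0, "y": 0, "z": 0, "ax": 0, "ay": 0, "az": 0, "gripper": 1},
])

```text
clock: 10.52
position: [643.5, 109.2, 146.8]
ee_rot: [0.177, 0.984, 0.0, 0.001]
contact_force: [-4.1, -0.4, 10.8]
gripper_width: 25.7
grasp_force: 63.0
```

Seated at 146.8 with a 13 N change. I'll lift straight up and go to block C.

>>> send_rows([
  {"x": 0, "y": 0, "z": -1, "ax": 0, "ay": 0, "az": 0, "gripper": 1},
  {"x": 0, "y": 0, "z": -2, "ax": 0, "ay": 0, "az": 0, "gripper": 1},
  {"x": 0, "y": 0, "z": -2, "ax": 0, "ay": 0, "az": 0, "gripper": 1},
  {"x": 0, "y": 0, "z": -2.3, "ax": 0, "ay": 0, "az": 0, "gripper": 1},
  {"x": 0, "y": 0, "z": 0, "ax": 0, "ay": 0, "az": 0, "gripper": 1},
])

```text
clock: 10.93
position: [645.2, 109.7, 221.7]
ee_rot: [0.177, 0.984, 0.002, 0.004]
contact_force: [1.2, -0.1, -0.6]
gripper_width: 25.4
grasp_force: 61.6
```

Run:
```python
from plan import *
plan([464.5,75.2,219],82.8,frm=([643,109,219],69.6))
```

```text
from [643. 109. 219.] ang 69.6 D [-178.5  -33.8    0. ] turn az -13.2 rows 5
  x 3.11 y -1.88 z 0.00 az -2.64
  x 3.19 y -1.73 z 0.00 az -2.64
  x 3.27 y -1.58 z 0.00 az -2.64
  x 3.34 y -1.43 z 0.00 az -2.64
  x 3.40 y -1.28 z 0.00 az -2.64
```

>>> send_rows([
  {"x": 3.11, "y": -1.88, "z": 0, "ax": 0, "ay": 0, "az": -2.64, "gripper": 1},
  {"x": 3.19, "y": -1.73, "z": 0, "ax": 0, "ay": 0, "az": -2.64, "gripper": 1},
  {"x": 3.27, "y": -1.58, "z": 0, "ax": 0, "ay": 0, "az": -2.64, "gripper": 1},
  {"x": 3.34, "y": -1.43, "z": 0, "ax": 0, "ay": 0, "az": -2.64, "gripper": 1},
  {"x": 3.4, "y": -1.28, "z": 0, "ax": 0, "ay": 0, "az": -2.64, "gripper": 1},
])

```text
clock: 11.35
position: [461.9, 74.8, 215.2]
ee_rot: [0.062, 0.998, -0.0, -0.002]
contact_force: [-0.4, 0.4, -2.3]
gripper_width: 24.9
grasp_force: 61.4
```

>>> send_rows([
  {"x": 0, "y": 0, "z": 0, "ax": 0, "ay": 0, "az": 0, "gripper": 1},
  {"x": 0, "y": 0, "z": 0, "ax": 0, "ay": 0, "az": 0, "gripper": 1},
  {"x": 0, "y": 0, "z": 0, "ax": 0, "ay": 0, "az": 0, "gripper": 1},
  {"x": 0, "y": 0, "z": 0, "ax": 0, "ay": 0, "az": 0, "gripper": 1},
  {"x": 0, "y": 0, "z": 0, "ax": 0, "ay": 0, "az": 0, "gripper": 1},
])

```text
clock: 11.77
position: [465.4, 75.9, 216.4]
ee_rot: [0.063, 0.998, -0.0, -0.0]
contact_force: [0.4, 0.0, -3.1]
gripper_width: 25.5
grasp_force: 61.5
```

Run:
```python
from fit import *
from plan import *
st(); im,d,m=grab('side'); W=cloud(d,m)
print(*[b for b in blobs(W,im,(100,120,60),(125,255,255),(50,70)) if b[3][0]<800],sep='\n')
im,d,m,W=scene(); hsv=cv2.cvtColor(im,cv2.COLOR_RGB2HSV)
for cx,cy in((642,108.7),(607,-83.6)):
    B=W[(np.hypot(W[...,0]-cx,W[...,1]-cy)<60)&(W[...,2]>50)&(W[...,2]<70)&(hsv[...,0]>95)]; print(len(B),fitrect(B[:,:2],(44,70),[cx,cy,-.2]))
    S=(np.hypot(W[...,0]-cx,W[...,1]-cy)<15); print('slot z',np.sort(W[S][:,2]).round(0)[:12])
plan([464.5,75.2,180],82.8,n=1)
```

```text
t 11.77 [465.4  75.9 216.4] ang 82.7 w 25.5 F [ 0.4  0.  -3.1] 61.5 j [ 0.51  0.13 -0.38 -0.   -1.06 -2.2 ]
([40.0, 61.0], 386, np.float64(60.0), [561.8, 1522.3], [38.2, 370.5], 89.9, [558.0, 1524.1])
([287.0, 229.0], 341, np.float64(60.1), [640.3, 107.3], [77.4, 45.6], 68.8, [638.0, 105.0])
([245.0, 270.0], 365, np.float64(60.3), [463.3, 74.3], [78.3, 45.7], 86.0, [461.5, 69.5])
([329.0, 275.0], 430, np.float64(60.0), [604.2, -86.5], [75.2, 46.4], 73.6, [603.0, -88.7])
blue
 ([253.0, 231.0], 458, np.float64(60.2), [640.4, 109.1], [71.3, 41.5], 68.8, [639.9, 108.0])
 ([332.0, 247.0], 430, np.float64(60.4), [605.9, -83.4], [65.3, 43.6], 73.6, [605.1, -83.2])
 ([269.0, 300.0], 161, np.float64(60.4), [475.9, 67.0], [56.9, 18.8], 80.6, [476.2, 63.4])
green
 ([160.0, 264.0], 5870, np.float64(5.1), [546.2, 339.5], [207.4, 211.1], 2.5, [556.4, 353.4])
yellow
494 (array([ 6.41068e+02,  1.08810e+02, -3.56000e-01]), np.float64(0.0014735316180872076))
slot z [12. 16. 18. 18. 19. 19. 19. 20. 20. 20. 20. 20.]
498 (array([ 6.05538e+02, -8.47190e+01, -2.77000e-01]), np.float64(2.4019315429078678e-05))
slot z [18. 18. 18. 18. 18. 19. 20. 20. 20. 20. 21. 21.]
from [465.2  75.7 216.3] ang 82.7 D [ -0.7  -0.5 -36.3] turn az -0.1 rows 1
  x 0.06 y -0.06 z 3.63 az -0.05
```

Both A and B read 20 mm, so they are set. Now C, straight down.

>>> send_rows([
  {"x": 0, "y": 0, "z": 1.4, "ax": 0, "ay": 0, "az": 0, "gripper": 1},
  {"x": 0, "y": 0, "z": 1.4, "ax": 0, "ay": 0, "az": 0, "gripper": 1},
  {"x": 0, "y": 0, "z": 0.5, "ax": 0, "ay": 0, "az": 0, "gripper": 1},
  {"x": 0, "y": 0, "z": 0.5, "ax": 0, "ay": 0, "az": 0, "gripper": 1},
  {"x": 0, "y": 0, "z": 0, "ax": 0, "ay": 0, "az": 0, "gripper": 1},
])

```text
clock: 12.28
position: [464.4, 75.4, 177.9]
ee_rot: [0.063, 0.998, -0.001, -0.001]
contact_force: [-0.8, 0.2, -2.3]
gripper_width: 25.0
grasp_force: 61.3
```

>>> send_rows([
  {"x": 0, "y": 0, "z": 0.5, "ax": 0, "ay": 0, "az": 0, "gripper": 1},
  {"x": 0, "y": 0, "z": 0.5, "ax": 0, "ay": 0, "az": 0, "gripper": 1},
  {"x": 0, "y": 0, "z": 0, "ax": 0, "ay": 0, "az": 0, "gripper": 1},
])

```text
clock: 12.53
position: [464.2, 75.4, 168.1]
ee_rot: [0.063, 0.998, -0.0, -0.001]
contact_force: [-0.8, 0.1, -2.8]
gripper_width: 25.1
grasp_force: 61.5
```

>>> send_rows([
  {"x": 0, "y": 0, "z": 0.4, "ax": 0, "ay": 0, "az": 0, "gripper": 1},
  {"x": 0, "y": 0, "z": 0.4, "ax": 0, "ay": 0, "az": 0, "gripper": 1},
  {"x": 0, "y": 0, "z": 0.4, "ax": 0, "ay": 0, "az": 0, "gripper": 1},
  {"x": 0, "y": 0, "z": 0.4, "ax": 0, "ay": 0, "az": 0, "gripper": 1},
  {"x": 0, "y": 0, "z": 0.2, "ax": 0, "ay": 0, "az": 0, "gripper": 1},
])

```text
clock: 12.95
position: [464.7, 75.6, 150.5]
ee_rot: [0.063, 0.998, 0.0, 0.0]
contact_force: [-0.4, -0.3, 1.2]
gripper_width: 25.4
grasp_force: 61.9
```

>>> send_rows([
  {"x": 0, "y": 0, "z": 0.2, "ax": 0, "ay": 0, "az": 0, "gripper": 1},
  {"x": 0, "y": 0, "z": 0.2, "ax": 0, "ay": 0, "az": 0, "gripper": 1},
  {"x": 0, "y": 0, "z": 0.1, "ax": 0, "ay": 0, "az": 0, "gripper": 1},
  {"x": 0, "y": 0, "z": 0.1, "ax": 0, "ay": 0, "az": 0, "gripper": 1},
  {"x": 0, "y": 0, "z": 0, "ax": 0, "ay": 0, "az": 0, "gripper": 1},
])

```text
clock: 13.37
position: [465.1, 75.5, 146.7]
ee_rot: [0.063, 0.998, -0.0, 0.001]
contact_force: [-3.9, -0.6, 10.5]
gripper_width: 25.4
grasp_force: 63.2
```

>>> send_rows([
  {"x": 0, "y": 0, "z": -1, "ax": 0, "ay": 0, "az": 0, "gripper": 1},
  {"x": 0, "y": 0, "z": -2, "ax": 0, "ay": 0, "az": 0, "gripper": 1},
  {"x": 0, "y": 0, "z": -2, "ax": 0, "ay": 0, "az": 0, "gripper": 1},
  {"x": 0, "y": 0, "z": -2.3, "ax": 0, "ay": 0, "az": 0, "gripper": 1},
  {"x": 0, "y": 0, "z": 0, "ax": 0, "ay": 0, "az": 0, "gripper": 1},
])

```text
clock: 13.78
position: [467.3, 76.6, 221.9]
ee_rot: [0.063, 0.998, 0.002, 0.004]
contact_force: [1.1, 1.2, -1.9]
gripper_width: 24.9
grasp_force: 61.6
```

Run:
```python
from plan import *
plan([425.5,-337.8,219],95.2,frm=([464.5,75.5,219],82.8))
```

```text
from [464.5  75.5 219. ] ang 82.8 D [ -39.  -413.3    0. ] turn az -12.4 rows 11
  x -0.12 y -3.77 z 0.00 az -1.13
  x -0.04 y -3.77 z 0.00 az -1.13
  x 0.03 y -3.77 z 0.00 az -1.13
  x 0.10 y -3.77 z 0.00 az -1.13
  x 0.18 y -3.77 z 0.00 az -1.13
  x 0.25 y -3.77 z 0.00 az -1.13
  x 0.33 y -3.76 z 0.00 az -1.13
  x 0.40 y -3.75 z 0.00 az -1.13
  x 0.47 y -3.74 z 0.00 az -1.13
  x 0.55 y -3.73 z 0.00 az -1.13
  x 0.62 y -3.72 z 0.00 az -1.13
```

>>> send_rows([
  {"x": -0.12, "y": -3.77, "z": 0, "ax": 0, "ay": 0, "az": -1.13, "gripper": 1},
  {"x": -0.04, "y": -3.77, "z": 0, "ax": 0, "ay": 0, "az": -1.13, "gripper": 1},
  {"x": 0.03, "y": -3.77, "z": 0, "ax": 0, "ay": 0, "az": -1.13, "gripper": 1},
  {"x": 0.1, "y": -3.77, "z": 0, "ax": 0, "ay": 0, "az": -1.13, "gripper": 1},
  {"x": 0.18, "y": -3.77, "z": 0, "ax": 0, "ay": 0, "az": -1.13, "gripper": 1},
])

```text
clock: 14.2
position: [445.8, -113.5, 216.6]
ee_rot: [0.013, 1.0, 0.0, -0.0]
contact_force: [-0.0, -0.0, -1.5]
gripper_width: 25.3
grasp_force: 61.6
```

>>> send_rows([
  {"x": 0.25, "y": -3.77, "z": 0, "ax": 0, "ay": 0, "az": -1.13, "gripper": 1},
  {"x": 0.33, "y": -3.76, "z": 0, "ax": 0, "ay": 0, "az": -1.13, "gripper": 1},
  {"x": 0.4, "y": -3.75, "z": 0, "ax": 0, "ay": 0, "az": -1.13, "gripper": 1},
  {"x": 0.47, "y": -3.74, "z": 0, "ax": 0, "ay": 0, "az": -1.13, "gripper": 1},
  {"x": 0.55, "y": -3.73, "z": 0, "ax": 0, "ay": 0, "az": -1.13, "gripper": 1},
])

```text
clock: 14.62
position: [428.1, -301.5, 216.3]
ee_rot: [-0.036, 0.999, 0.001, -0.0]
contact_force: [1.2, -0.6, -4.0]
gripper_width: 25.0
grasp_force: 61.6
```

>>> send_rows([
  {"x": 0.62, "y": -3.72, "z": 0, "ax": 0, "ay": 0, "az": -1.13, "gripper": 1},
  {"x": 0, "y": 0, "z": 1, "ax": 0, "ay": 0, "az": 0, "gripper": 1},
  {"x": 0, "y": 0, "z": 1, "ax": 0, "ay": 0, "az": 0, "gripper": 1},
  {"x": 0, "y": 0, "z": 0, "ax": 0, "ay": 0, "az": 0, "gripper": 1},
  {"x": 0, "y": 0, "z": 0, "ax": 0, "ay": 0, "az": 0, "gripper": 1},
])

```text
clock: 15.03
position: [424.7, -336.4, 196.2]
ee_rot: [-0.046, 0.999, 0.001, -0.001]
contact_force: [-0.1, 0.6, -2.1]
gripper_width: 25.1
grasp_force: 61.9
```

>>> send_rows([
  {"x": 0, "y": 0, "z": 0, "ax": 0, "ay": 0, "az": 0, "gripper": 1},
  {"x": 0, "y": 0, "z": 0, "ax": 0, "ay": 0, "az": 0, "gripper": 1},
  {"x": 0, "y": 0, "z": 0, "ax": 0, "ay": 0, "az": 0, "gripper": 1},
])

```text
clock: 15.28
position: [426.1, -336.9, 198.5]
ee_rot: [-0.046, 0.999, -0.0, 0.001]
contact_force: [-0.2, -0.2, -1.8]
gripper_width: 25.4
grasp_force: 61.9
```

Run:
```python
from plan import *
st(); im,d,m,W=scene()
for cx,cy in((642,108.7),(607,-83.6),(464,75)):
    S=(np.hypot(W[...,0]-cx,W[...,1]-cy)<15); print('slot z',np.sort(W[S][:,2]).round(0)[:12])
plan([425.5,-337.8,198.6],95.2,n=1)
```

```text
t 15.28 [ 426.1 -336.9  198.5] ang 95.3 w 25.4 F [-0.2 -0.2 -1.8] 61.9 j [-0.37  0.27 -0.24  0.   -1.05 -1.11]
blue
 ([253.0, 231.0], 460, np.float64(60.4), [640.4, 109.3], [71.1, 41.7], 68.7, [640.0, 107.9])
 ([332.0, 247.0], 431, np.float64(60.1), [605.8, -83.3], [65.2, 43.7], 73.5, [605.2, -83.1])
 ([264.0, 304.0], 457, np.float64(60.3), [464.8, 75.2], [70.9, 42.2], 82.9, [465.3, 74.4])
green
 ([164.0, 269.0], 6829, np.float64(5.1), [545.5, 339.8], [209.2, 212.1], 2.4, [544.9, 342.9])
yellow
slot z [14. 17. 17. 18. 18. 18. 19. 19. 19. 20. 20. 21.]
slot z [17. 18. 18. 19. 19. 19. 19. 19. 19. 19. 20. 20.]
slot z [17. 18. 18. 19. 19. 19. 19. 19. 19. 20. 20. 20.]
from [ 426.  -337.   198.5] ang 95.3 D [-0.5 -0.8  0.1] turn az 0.1 rows 1
  x 0.06 y -0.08 z -0.01 az 0.08
```

All three stops read 20 mm. The approach pose matches the one I came off at, so I'll slide back onto the stud by 90 mm.

>>> send_rows([
  {"x": -2.5, "y": -0.08, "z": 0, "ax": 0, "ay": 0, "az": 0, "gripper": 1},
  {"x": -2, "y": 0, "z": 0, "ax": 0, "ay": 0, "az": 0, "gripper": 1},
  {"x": -1.5, "y": 0, "z": 0, "ax": 0, "ay": 0, "az": 0, "gripper": 1},
  {"x": 0, "y": 0, "z": 0, "ax": 0, "ay": 0, "az": 0, "gripper": 1},
  {"x": 0, "y": 0, "z": 0, "ax": 0, "ay": 0, "az": 0, "gripper": 1},
])

```text
clock: 15.75
position: [485.8, -332.3, 197.7]
ee_rot: [-0.046, 0.999, 0.0, -0.0]
contact_force: [0.0, -0.4, -1.9]
gripper_width: 25.4
grasp_force: 62.1
```

>>> send_rows([
  {"x": -0.8, "y": 0, "z": 0, "ax": 0, "ay": 0, "az": 0, "gripper": 1},
  {"x": -0.8, "y": 0, "z": 0, "ax": 0, "ay": 0, "az": 0, "gripper": 1},
  {"x": -0.7, "y": 0, "z": 0, "ax": 0, "ay": 0, "az": 0, "gripper": 1},
  {"x": -0.7, "y": 0, "z": 0, "ax": 0, "ay": 0, "az": 0, "gripper": 1},
  {"x": 0, "y": 0, "z": 0, "ax": 0, "ay": 0, "az": 0, "gripper": 1},
])

```text
clock: 16.17
position: [516.0, -330.1, 197.7]
ee_rot: [-0.046, 0.999, -0.0, -0.0]
contact_force: [0.6, 0.7, -2.6]
gripper_width: 25.0
grasp_force: 62.2
```

>>> send_rows([
  {"x": 0, "y": 0, "z": 0, "ax": 0, "ay": 0, "az": 0, "gripper": 1},
  {"x": 0, "y": 0, "z": 0, "ax": 0, "ay": 0, "az": 0, "gripper": 1},
  {"x": 0, "y": 0, "z": 0, "ax": 0, "ay": 0, "az": 0, "gripper": 1},
])

```text
clock: 16.42
position: [515.0, -330.2, 197.8]
ee_rot: [-0.045, 0.999, 0.0, 0.0]
contact_force: [-0.2, 0.9, -3.0]
gripper_width: 25.2
grasp_force: 62.2
```

>>> send_rows([
  {"x": 0, "y": 0, "z": 0.6, "ax": 0, "ay": 0, "az": 0, "gripper": 1},
  {"x": 0, "y": 0, "z": 0.6, "ax": 0, "ay": 0, "az": 0, "gripper": 1},
  {"x": 0, "y": 0, "z": 0.6, "ax": 0, "ay": 0, "az": 0, "gripper": 1},
  {"x": 0, "y": 0, "z": 0.4, "ax": 0, "ay": 0, "az": 0, "gripper": 1},
  {"x": 0, "y": 0, "z": 0, "ax": 0, "ay": 0, "az": 0, "gripper": 1},
])

```text
clock: 16.83
position: [514.8, -330.4, 174.5]
ee_rot: [-0.045, 0.999, 0.0, -0.001]
contact_force: [0.6, -1.8, -3.9]
gripper_width: 24.8
grasp_force: 62.0
```

>>> send_rows([
  {"x": 0, "y": 0, "z": 0.1, "ax": 0, "ay": 0, "az": 0, "gripper": 1},
  {"x": 0, "y": 0, "z": 0.1, "ax": 0, "ay": 0, "az": 0, "gripper": 1},
  {"x": 0, "y": 0, "z": 0.1, "ax": 0, "ay": 0, "az": 0, "gripper": 1},
  {"x": 0, "y": 0, "z": 0, "ax": 0, "ay": 0, "az": 0, "gripper": 1},
  {"x": 0, "y": 0, "z": 0, "ax": 0, "ay": 0, "az": 0, "gripper": 1},
])

```text
clock: 17.25
position: [515.0, -330.5, 173.9]
ee_rot: [-0.046, 0.999, -0.0, 0.0]
contact_force: [-2.1, -1.8, 4.2]
gripper_width: 25.5
grasp_force: 63.0
```

Run:
```python
from plan import *
st(); im,d,m=grab('side'); save(im,'s6.png',(340,280,80,80),7)
```

```text
t 17.25 [ 515.  -330.5  173.9] ang 95.2 w 25.5 F [-2.1 -1.8  4.2] 63.0 j [-0.31  0.41 -0.11  0.   -1.05 -1.17]
```

View pics/s6.png

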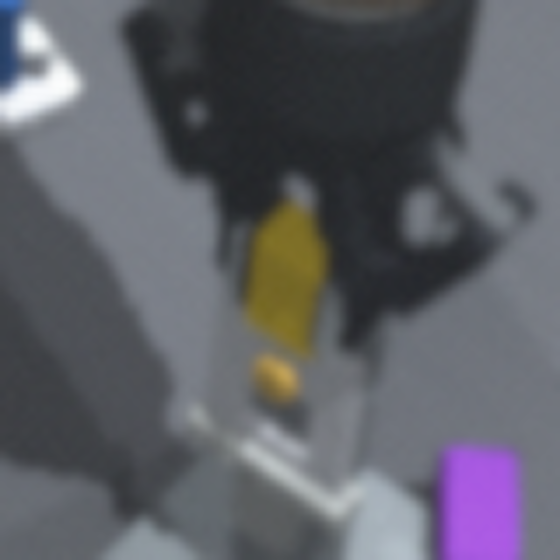

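The gauge rests on the stud: the head (275,378) is in the narrow upper end, just below the handle, and the load now reads on the stud. Releasing gently.

>>> send_rows([
  {"x": 0, "y": 0, "z": 0, "ax": 0, "ay": 0, "az": 0, "gripper": 0.3},
  {"x": 0, "y": 0, "z": 0, "ax": 0, "ay": 0, "az": 0, "gripper": 0.2},
  {"x": 0, "y": 0, "z": 0, "ax": 0, "ay": 0, "az": 0, "gripper": -0.2},
  {"x": 0, "y": 0, "z": 0, "ax": 0, "ay": 0, "az": 0, "gripper": -0.6},
  {"x": 0, "y": 0, "z": 0, "ax": 0, "ay": 0, "az": 0, "gripper": -1},
])

```text
clock: 17.72
position: [515.3, -329.9, 172.5]
ee_rot: [-0.045, 0.999, 0.0, -0.0]
contact_force: [0.5, -0.0, -0.0]
gripper_width: 69.7
grasp_force: 0.0
```

>>> send_rows([
  {"x": 0, "y": 0, "z": 0, "ax": 0, "ay": 0, "az": 0, "gripper": -1},
  {"x": 0, "y": 0, "z": 0, "ax": 0, "ay": 0, "az": 0, "gripper": -1},
  {"x": 0, "y": 0, "z": 0, "ax": 0, "ay": 0, "az": 0, "gripper": -1},
  {"x": 0, "y": 0, "z": 0, "ax": 0, "ay": 0, "az": 0, "gripper": -1},
  {"x": 0, "y": 0, "z": 0, "ax": 0, "ay": 0, "az": 0, "gripper": -1},
])

```text
clock: 18.13
position: [515.1, -330.2, 172.8]
ee_rot: [-0.045, 0.999, 0.0, 0.0]
contact_force: [0.5, 0.6, 0.1]
gripper_width: 85.4
grasp_force: 0.0
```

>>> send_rows([
  {"x": 0, "y": 0, "z": -2, "ax": 0, "ay": 0, "az": 0, "gripper": -1},
  {"x": 0, "y": 0, "z": -2, "ax": 0, "ay": 0, "az": 0, "gripper": -1},
  {"x": 0, "y": 0, "z": -2.5, "ax": 0, "ay": 0, "az": 0, "gripper": -1},
  {"x": 0, "y": 0, "z": 0, "ax": 0, "ay": 0, "az": 0, "gripper": -1},
])

```text
clock: 18.47
position: [517.4, -331.7, 243.6]
ee_rot: [-0.046, 0.999, -0.003, 0.004]
contact_force: [0.4, -0.5, 1.0]
gripper_width: 85.7
grasp_force: 0.0
```

Run:
```python
from fit import *
from plan import *
st(); im,d,m=grab('side'); save(im,'s7.png',(300,230,160,120),5)
im,d,m,W=scene(); hsv=cv2.cvtColor(im,cv2.COLOR_RGB2HSV)
for cx,cy in((641,108.7),(606,-84),(464.5,75)):
    B=W[(np.hypot(W[...,0]-cx,W[...,1]-cy)<60)&(W[...,2]>50)&(W[...,2]<70)&(hsv[...,0]>95)]; print(len(B),fitrect(B[:,:2],(44,70),[cx,cy,-.2]))
```

```text
t 18.47 [ 517.4 -331.7  243.6] ang 95.3 w 85.7 F [ 0.4 -0.5  1. ] 0.0 j [-0.31  0.35 -0.01  0.   -1.2  -1.17]
blue
 ([253.0, 231.0], 459, np.float64(60.5), [639.9, 108.7], [71.3, 42.1], 68.9, [639.8, 107.7])
 ([332.0, 247.0], 418, np.float64(60.2), [605.9, -84.3], [64.7, 44.1], 74.3, [604.9, -84.1])
 ([264.0, 304.0], 445, np.float64(60.6), [464.9, 75.0], [70.2, 42.7], 83.1, [465.3, 74.7])
green
 ([164.0, 269.0], 6834, np.float64(5.1), [545.8, 339.8], [209.1, 211.5], 2.0, [544.8, 342.8])
yellow
490 (array([ 6.40863e+02,  1.08643e+02, -3.62000e-01]), np.float64(0.0012811515547152986))
501 (array([ 6.0578e+02, -8.4849e+01, -2.7600e-01]), np.float64(0.0001292163276353959))
520 (array([ 4.64401e+02,  7.49830e+01, -1.29000e-01]), np.float64(0.0007389653501740592))
```

View pics/s7.png

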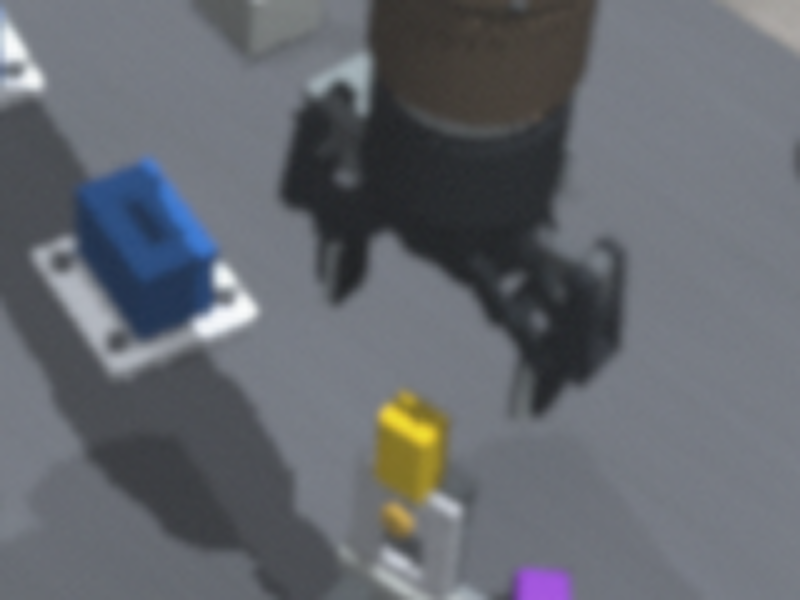

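The gauge hangs freely (handle 412,450; stud head 398,520) and block B's stop is out of sight deep in its slot (150,220). Now the blocks go into the tray, starting with B.

```bash
cat > tr.py <<'E'
from plan import *
def tray(u,v,c=(545.6,339.6),a=0.037):
    return [c[0]+u*np.cos(a)-v*np.sin(a), c[1]+u*np.sin(a)+v*np.cos(a)]
E
python3 - <<'E'
from tr import *
f=plan([605.8,-84.9,150],164.2,n=10,frm=([515.1,-330.2,238],95.2))
print(tray(47,50),tray(47,-50),tray(-47,-50))
p=tray(47,50); plan(p+[150],182.1,frm=([605.8,-84.9,150],164.2))
E
```

```text
from [ 515.1 -330.2  238. ] ang 95.2 D [ 90.7 245.3 -88. ] turn az -69.0 rows 10
  x -1.13 y 2.36 z 0.88 az -6.90
  x -1.40 y 2.21 z 0.88 az -6.90
  x -1.66 y 2.02 z 0.88 az -6.90
  x -1.89 y 1.81 z 0.88 az -6.90
  x -2.09 y 1.57 z 0.88 az -6.90
  x -2.26 y 1.31 z 0.88 az -6.90
  x -2.41 y 1.03 z 0.88 az -6.90
  x -2.51 y 0.73 z 0.88 az -6.90
  x -2.58 y 0.42 z 0.88 az -6.90
  x -2.61 y 0.11 z 0.88 az -6.90
[np.float64(590.7182542495055), np.float64(391.3043821496494)] [np.float64(594.4174100906235), np.float64(291.37282434100166)] [np.float64(500.4817457504946), np.float64(287.8956178503506)]
from [605.8 -84.9 150. ] ang 164.2 D [-15.1 476.2   0. ] turn az -17.9 rows 12
  x -3.78 y 1.20 z 0.00 az -1.49
  x -3.81 y 1.10 z 0.00 az -1.49
  x -3.84 y 1.00 z 0.00 az -1.49
  x -3.87 y 0.90 z 0.00 az -1.49
  x -3.89 y 0.80 z 0.00 az -1.49
  x -3.91 y 0.70 z 0.00 az -1.49
  x -3.93 y 0.60 z 0.00 az -1.49
  x -3.94 y 0.50 z 0.00 az -1.49
  x -3.95 y 0.39 z 0.00 az -1.49
  x -3.96 y 0.29 z 0.00 az -1.49
  x -3.97 y 0.19 z 0.00 az -1.49
  x -3.97 y 0.08 z 0.00 az -1.49
```

>>> send_rows([
  {"x": -1.13, "y": 2.36, "z": 0, "ax": 0, "ay": 0, "az": -6.9, "gripper": -1},
  {"x": -1.4, "y": 2.21, "z": 0, "ax": 0, "ay": 0, "az": -6.9, "gripper": -1},
  {"x": -1.66, "y": 2.02, "z": 0, "ax": 0, "ay": 0, "az": -6.9, "gripper": -1},
  {"x": -1.89, "y": 1.81, "z": 0, "ax": 0, "ay": 0, "az": -6.9, "gripper": -1},
  {"x": -2.09, "y": 1.57, "z": 1, "ax": 0, "ay": 0, "az": -6.9, "gripper": -1},
])

```text
clock: 18.98
position: [561.2, -206.6, 228.3]
ee_rot: [-0.342, 0.94, -0.001, 0.001]
contact_force: [0.4, 0.2, -0.1]
gripper_width: 85.1
grasp_force: 0.0
```

>>> send_rows([
  {"x": -2.26, "y": 1.31, "z": 1.5, "ax": 0, "ay": 0, "az": -6.9, "gripper": -1},
  {"x": -2.41, "y": 1.03, "z": 1.5, "ax": 0, "ay": 0, "az": -6.9, "gripper": -1},
  {"x": -2.51, "y": 0.73, "z": 1.5, "ax": 0, "ay": 0, "az": -6.9, "gripper": -1},
  {"x": -2.58, "y": 0.42, "z": 1.5, "ax": 0, "ay": 0, "az": -6.9, "gripper": -1},
  {"x": -2.61, "y": 0.11, "z": 1.5, "ax": 0, "ay": 0, "az": -6.9, "gripper": -1},
])

```text
clock: 19.4
position: [605.2, -83.6, 150.7]
ee_rot: [-0.606, 0.796, 0.001, -0.001]
contact_force: [0.9, -0.1, -0.1]
gripper_width: 85.5
grasp_force: 0.0
```

>>> send_rows([
  {"x": 0, "y": 0, "z": 0, "ax": 0, "ay": 0, "az": 0, "gripper": -1},
  {"x": 0, "y": 0, "z": 0, "ax": 0, "ay": 0, "az": 0, "gripper": -1},
  {"x": 0, "y": 0, "z": 0, "ax": 0, "ay": 0, "az": 0, "gripper": -1},
  {"x": 0, "y": 0, "z": 0, "ax": 0, "ay": 0, "az": 0, "gripper": -1},
])

```text
clock: 19.73
position: [605.7, -85.7, 153.1]
ee_rot: [-0.603, 0.798, -0.0, 0.0]
contact_force: [0.9, 0.4, -0.4]
gripper_width: 85.4
grasp_force: 0.0
```

Run:
```python
from plan import *
st(); im,d,m,W=scene(); print(blobs(W,im,(100,120,60),(125,255,255),(15,75)))
im,d,m=grab('side'); W=cloud(d,m)
print(*[b for b in blobs(W,im,(100,120,60),(125,255,255),(50,70)) if b[3][0]<800],sep='\n')
plan([605.8,-84.9,26],164.2,n=4)
```

```text
t 19.73 [605.7 -85.7 153.1] ang 164.1 w 85.4 F [ 0.9  0.4 -0.4] 0.0 j [ 0.12  0.43 -0.14  0.   -1.01 -0.4 ]
blue
 ([267.0, 304.0], 354, np.float64(60.3), [465.4, 69.6], [59.5, 40.2], 83.2, [465.5, 67.6])
green
 ([157.0, 271.0], 5636, np.float64(5.0), [545.2, 349.7], [207.8, 191.1], 1.6, [540.2, 360.8])
yellow
 ([451.0, 287.0], 117, np.float64(212.0), [514.9, -326.4], [16.1, 25.8], 1.5, [514.8, -325.5])
[([548.0, 211.0], 405, np.float64(36.4), [711.5, -617.4], [68.1, 61.8], 85.2, [710.5, -613.1]), ([267.0, 304.0], 355, np.float64(60.3), [465.4, 69.6], [59.5, 40.2], 83.2, [465.5, 67.6])]
([27.0, 66.0], 254, np.float64(60.4), [515.5, 1523.9], [39.0, 280.9], 88.3, [500.4, 1523.4])
([287.0, 229.0], 321, np.float64(60.2), [638.2, 104.4], [75.5, 44.7], 70.6, [637.2, 103.8])
([245.0, 269.0], 400, np.float64(60.3), [463.9, 73.9], [76.8, 44.9], 82.3, [462.8, 70.7])
([329.0, 275.0], 430, np.float64(60.4), [604.6, -87.1], [72.8, 50.6], 69.0, [602.9, -88.2])
from [605.8 -85.8 153.4] ang 164.1 D [   0.     0.9 -127.4] turn az -0.1 rows 4
  x -0.02 y 0.01 z 3.19 az -0.02
  x -0.02 y 0.01 z 3.19 az -0.02
  x -0.02 y 0.01 z 3.19 az -0.02
  x -0.02 y 0.01 z 3.19 az -0.02
```

Nothing has moved. Descending on B and gripping.

>>> send_rows([
  {"x": 0, "y": 0, "z": 3, "ax": 0, "ay": 0, "az": 0, "gripper": -1},
  {"x": 0, "y": 0, "z": 3, "ax": 0, "ay": 0, "az": 0, "gripper": -1},
  {"x": 0, "y": 0, "z": 3, "ax": 0, "ay": 0, "az": 0, "gripper": -1},
  {"x": 0, "y": 0, "z": 2.5, "ax": 0, "ay": 0, "az": 0, "gripper": -1},
  {"x": 0, "y": 0, "z": 1.2, "ax": 0, "ay": 0, "az": 0, "gripper": -1},
])

```text
clock: 20.25
position: [603.7, -85.8, 22.9]
ee_rot: [-0.602, 0.798, 0.001, -0.002]
contact_force: [-0.7, -0.5, 0.1]
gripper_width: 85.2
grasp_force: 0.0
```

>>> send_rows([
  {"x": 0, "y": 0, "z": 0, "ax": 0, "ay": 0, "az": 0, "gripper": -1},
  {"x": 0, "y": 0, "z": 0, "ax": 0, "ay": 0, "az": 0, "gripper": -0.4},
  {"x": 0, "y": 0, "z": 0, "ax": 0, "ay": 0, "az": 0, "gripper": 0},
  {"x": 0, "y": 0, "z": 0, "ax": 0, "ay": 0, "az": 0, "gripper": 0.4},
  {"x": 0, "y": 0, "z": 0, "ax": 0, "ay": 0, "az": 0, "gripper": 1},
])

```text
clock: 20.67
position: [607.1, -84.8, 28.1]
ee_rot: [-0.603, 0.797, -0.001, 0.001]
contact_force: [0.4, -0.9, -4.0]
gripper_width: 43.4
grasp_force: 62.3
```

>>> send_rows([
  {"x": 0, "y": 0, "z": 0, "ax": 0, "ay": 0, "az": 0, "gripper": 1},
  {"x": 0, "y": 0, "z": 0, "ax": 0, "ay": 0, "az": 0, "gripper": 1},
  {"x": 0, "y": 0, "z": 0, "ax": 0, "ay": 0, "az": 0, "gripper": 1},
])

```text
clock: 20.92
position: [607.0, -84.8, 28.0]
ee_rot: [-0.603, 0.797, -0.001, 0.001]
contact_force: [-1.4, 1.2, 5.6]
gripper_width: 43.2
grasp_force: 63.8
```

>>> send_rows([
  {"x": 0, "y": 0, "z": -2, "ax": 0, "ay": 0, "az": 0, "gripper": 1},
  {"x": 0, "y": 0, "z": -3, "ax": 0, "ay": 0, "az": 0, "gripper": 1},
  {"x": 0, "y": 0, "z": -3, "ax": 0, "ay": 0, "az": 0, "gripper": 1},
  {"x": 0, "y": 0, "z": -3, "ax": 0, "ay": 0, "az": 0, "gripper": 1},
  {"x": 0, "y": 0, "z": -1, "ax": 0, "ay": 0, "az": 0, "gripper": 1},
])

```text
clock: 21.33
position: [607.8, -84.9, 150.2]
ee_rot: [-0.604, 0.797, -0.002, 0.003]
contact_force: [1.4, 0.4, -4.0]
gripper_width: 43.1
grasp_force: 63.1
```

>>> send_rows([
  {"x": -3.78, "y": 1.2, "z": 0, "ax": 0, "ay": 0, "az": -1.49, "gripper": 1},
  {"x": -3.81, "y": 1.1, "z": 0, "ax": 0, "ay": 0, "az": -1.49, "gripper": 1},
  {"x": -3.84, "y": 1.0, "z": 0, "ax": 0, "ay": 0, "az": -1.49, "gripper": 1},
  {"x": -3.87, "y": 0.9, "z": 0, "ax": 0, "ay": 0, "az": -1.49, "gripper": 1},
  {"x": -3.89, "y": 0.8, "z": 0, "ax": 0, "ay": 0, "az": -1.49, "gripper": 1},
])

```text
clock: 21.75
position: [597.9, 114.9, 143.9]
ee_rot: [-0.654, 0.757, 0.001, -0.001]
contact_force: [-0.2, -0.5, -4.7]
gripper_width: 43.2
grasp_force: 63.0
```

>>> send_rows([
  {"x": -3.91, "y": 0.7, "z": 0, "ax": 0, "ay": 0, "az": -1.49, "gripper": 1},
  {"x": -3.93, "y": 0.6, "z": 0, "ax": 0, "ay": 0, "az": -1.49, "gripper": 1},
  {"x": -3.94, "y": 0.5, "z": 0, "ax": 0, "ay": 0, "az": -1.49, "gripper": 1},
  {"x": -3.95, "y": 0.39, "z": 0, "ax": 0, "ay": 0, "az": -1.49, "gripper": 1},
  {"x": -3.96, "y": 0.29, "z": 0, "ax": 0, "ay": 0, "az": -1.49, "gripper": 1},
])

```text
clock: 22.17
position: [591.6, 313.4, 143.5]
ee_rot: [-0.702, 0.712, 0.001, -0.002]
contact_force: [1.3, -0.4, -5.0]
gripper_width: 43.3
grasp_force: 63.0
```

>>> send_rows([
  {"x": -3.97, "y": 0.19, "z": 0, "ax": 0, "ay": 0, "az": -1.49, "gripper": 1},
  {"x": -3.97, "y": 0.08, "z": 0, "ax": 0, "ay": 0, "az": -1.49, "gripper": 1},
  {"x": 0, "y": 0, "z": 0, "ax": 0, "ay": 0, "az": 0, "gripper": 1},
  {"x": 0, "y": 0, "z": 0, "ax": 0, "ay": 0, "az": 0, "gripper": 1},
  {"x": 0, "y": 0, "z": 0, "ax": 0, "ay": 0, "az": 0, "gripper": 1},
])

```text
clock: 22.58
position: [589.6, 390.7, 143.3]
ee_rot: [0.72, -0.694, -0.0, 0.002]
contact_force: [0.7, -1.6, -4.6]
gripper_width: 43.1
grasp_force: 62.9
```

Run:
```python
from tr import *
st(); st(); im,d,m,W=scene(); st()
plan(tray(47,50)+[36],182.1,n=4)
```

```text
t 22.58 [589.6 390.7 143.3] ang -177.9 w 43.1 F [ 0.7 -1.6 -4.6] 62.9 j [ 0.81  0.59  0.12 -0.   -1.11 -0.78]
t 22.58 [589.6 390.7 143.3] ang -177.9 w 43.1 F [ 0.7 -1.6 -4.6] 62.9 j [ 0.81  0.59  0.12 -0.   -1.11 -0.78]
blue
 ([113.0, 126.0], 70, np.float64(55.8), [905.0, 483.1], [7.0, 22.0], 61.4, [904.3, 482.7])
 ([253.0, 231.0], 455, np.float64(60.2), [640.2, 108.8], [71.0, 41.8], 68.8, [639.9, 108.0])
 ([264.0, 304.0], 450, np.float64(60.5), [464.7, 75.3], [70.8, 42.1], 82.9, [465.5, 75.0])
green
 ([168.0, 272.0], 5929, np.float64(5.1), [545.6, 339.6], [209.3, 211.3], 2.2, [536.7, 330.8])
yellow
 ([451.0, 287.0], 119, np.float64(212.5), [514.9, -326.2], [16.1, 25.5], 1.4, [514.6, -325.2])
t 22.63 [590.1 390.  144. ] ang -178.0 w 43.0 F [ 0.6 -0.1 -4.3] 62.9 j [ 0.81  0.59  0.12 -0.   -1.11 -0.78]
from [590.1 390.  144. ] ang -178.0 D [   0.7    1.3 -108. ] turn az -0.1 rows 4
  x -0.03 y -0.02 z 2.70 az -0.02
  x -0.03 y -0.02 z 2.70 az -0.02
  x -0.03 y -0.02 z 2.70 az -0.02
  x -0.03 y -0.02 z 2.70 az -0.02
```

>>> send_rows([
  {"x": -0.1, "y": 0, "z": 3, "ax": 0, "ay": 0, "az": 0, "gripper": 1},
  {"x": 0, "y": 0, "z": 3, "ax": 0, "ay": 0, "az": 0, "gripper": 1},
  {"x": 0, "y": 0, "z": 2.5, "ax": 0, "ay": 0, "az": 0, "gripper": 1},
  {"x": 0, "y": 0, "z": 1.5, "ax": 0, "ay": 0, "az": 0, "gripper": 1},
  {"x": 0, "y": 0, "z": 0.5, "ax": 0, "ay": 0, "az": 0, "gripper": 1},
])

```text
clock: 23.05
position: [589.1, 388.7, 36.6]
ee_rot: [0.719, -0.695, -0.001, 0.004]
contact_force: [-0.4, -0.6, -5.8]
gripper_width: 43.3
grasp_force: 62.8
```

>>> send_rows([
  {"x": 0, "y": 0, "z": 0.2, "ax": 0, "ay": 0, "az": 0, "gripper": 1},
  {"x": 0, "y": 0, "z": 0.2, "ax": 0, "ay": 0, "az": 0, "gripper": 1},
  {"x": 0, "y": 0, "z": 0.2, "ax": 0, "ay": 0, "az": 0, "gripper": 1},
  {"x": 0, "y": 0, "z": 0.1, "ax": 0, "ay": 0, "az": 0, "gripper": 1},
  {"x": 0, "y": 0, "z": 0, "ax": 0, "ay": 0, "az": 0, "gripper": 1},
])

```text
clock: 23.47
position: [591.2, 392.6, 34.8]
ee_rot: [0.72, -0.694, -0.0, -0.001]
contact_force: [0.1, 0.4, -4.7]
gripper_width: 42.9
grasp_force: 62.8
```

>>> send_rows([
  {"x": 0, "y": 0, "z": 0.1, "ax": 0, "ay": 0, "az": 0, "gripper": 1},
  {"x": 0, "y": 0, "z": 0.1, "ax": 0, "ay": 0, "az": 0, "gripper": 1},
  {"x": 0, "y": 0, "z": 0.1, "ax": 0, "ay": 0, "az": 0, "gripper": 1},
  {"x": 0, "y": 0, "z": 0, "ax": 0, "ay": 0, "az": 0, "gripper": 1},
])

```text
clock: 23.8
position: [591.0, 392.6, 32.1]
ee_rot: [0.72, -0.694, 0.0, -0.0]
contact_force: [-2.4, -1.4, 2.2]
gripper_width: 43.4
grasp_force: 63.4
```

Standing on the tray floor. Opening part way, then lifting.

>>> send_rows([
  {"x": 0, "y": 0, "z": 0, "ax": 0, "ay": 0, "az": 0, "gripper": -0.2},
  {"x": 0, "y": 0, "z": 0, "ax": 0, "ay": 0, "az": 0, "gripper": -0.6},
  {"x": 0, "y": 0, "z": 0, "ax": 0, "ay": 0, "az": 0, "gripper": -0.7},
  {"x": 0, "y": 0, "z": 0, "ax": 0, "ay": 0, "az": 0, "gripper": -0.7},
  {"x": 0, "y": 0, "z": 0, "ax": 0, "ay": 0, "az": 0, "gripper": -0.7},
])

```text
clock: 24.22
position: [591.1, 392.5, 31.0]
ee_rot: [0.72, -0.694, 0.0, -0.0]
contact_force: [-0.4, -0.0, 0.3]
gripper_width: 72.3
grasp_force: 0.0
```

>>> send_rows([
  {"x": 0, "y": 0, "z": -2, "ax": 0, "ay": 0, "az": 0, "gripper": -0.7},
  {"x": 0, "y": 0, "z": -3, "ax": 0, "ay": 0, "az": 0, "gripper": -0.7},
  {"x": 0, "y": 0, "z": -3, "ax": 0, "ay": 0, "az": 0, "gripper": -0.7},
  {"x": 0, "y": 0, "z": -3, "ax": 0, "ay": 0, "az": 0, "gripper": -1},
  {"x": 0, "y": 0, "z": -1, "ax": 0, "ay": 0, "az": 0, "gripper": -1},
])

```text
clock: 24.63
position: [593.1, 393.9, 156.9]
ee_rot: [0.72, -0.694, 0.001, -0.005]
contact_force: [1.2, 0.5, 0.9]
gripper_width: 85.5
grasp_force: 0.0
```

Run:
```python
from tr import *
st(); im,d,m,W=scene()
c=[591,392.3,151]
plan([641,108.6,151],159.3,frm=(c,182.1))
plan(tray(47,-50)+[148],182.1,frm=([641,108.6,148],159.3))
```

```text
t 24.63 [593.1 393.9 156.9] ang -177.9 w 85.5 F [1.2 0.5 0.9] 0.0 j [ 0.81  0.58  0.14  0.   -1.12 -0.78]
blue
 ([113.0, 125.0], 65, np.float64(57.8), [905.2, 482.3], [6.9, 20.8], 68.9, [905.1, 482.1])
 ([253.0, 231.0], 459, np.float64(60.4), [640.2, 109.2], [70.6, 42.0], 68.8, [639.9, 107.9])
 ([137.0, 249.0], 506, np.float64(64.3), [589.5, 393.6], [44.7, 72.6], 2.4, [589.1, 391.2])
 ([264.0, 304.0], 450, np.float64(60.3), [464.7, 75.3], [70.9, 42.3], 82.9, [465.5, 75.0])
green
 ([169.0, 274.0], 5435, np.float64(5.1), [546.6, 345.1], [210.2, 223.8], 1.6, [533.0, 328.6])
yellow
 ([451.0, 287.0], 119, np.float64(211.7), [514.9, -326.5], [16.2, 26.1], 1.5, [514.6, -325.3])
from [591.  392.3 151. ] ang 182.1 D [  50.  -283.7    0. ] turn az 22.8 rows 8
  x 3.57 y -0.49 z 0.00 az 2.85
  x 3.54 y -0.67 z 0.00 az 2.85
  x 3.50 y -0.85 z 0.00 az 2.85
  x 3.45 y -1.02 z 0.00 az 2.85
  x 3.40 y -1.19 z 0.00 az 2.85
  x 3.34 y -1.36 z 0.00 az 2.85
  x 3.26 y -1.52 z 0.00 az 2.85
  x 3.18 y -1.68 z 0.00 az 2.85
from [641.  108.6 148. ] ang 159.3 D [-46.6 182.8   0. ] turn az -22.8 rows 5
  x -3.09 y 2.16 z 0.00 az -4.56
  x -3.25 y 1.91 z 0.00 az -4.56
  x -3.39 y 1.65 z 0.00 az -4.56
  x -3.51 y 1.37 z 0.00 az -4.56
  x -3.61 y 1.09 z 0.00 az -4.56
```

B stands in the tray (top 64 mm, 590,393). On to A.

>>> send_rows([
  {"x": 3.57, "y": -0.49, "z": 0, "ax": 0, "ay": 0, "az": 2.85, "gripper": -1},
  {"x": 3.54, "y": -0.67, "z": 0, "ax": 0, "ay": 0, "az": 2.85, "gripper": -1},
  {"x": 3.5, "y": -0.85, "z": 0, "ax": 0, "ay": 0, "az": 2.85, "gripper": -1},
  {"x": 3.45, "y": -1.02, "z": 0, "ax": 0, "ay": 0, "az": 2.85, "gripper": -1},
  {"x": 3.4, "y": -1.19, "z": 0, "ax": 0, "ay": 0, "az": 2.85, "gripper": -1},
])

```text
clock: 25.1
position: [621.4, 213.3, 149.4]
ee_rot: [-0.627, 0.779, 0.0, -0.001]
contact_force: [1.1, 0.2, -0.4]
gripper_width: 85.5
grasp_force: 0.0
```

>>> send_rows([
  {"x": 3.34, "y": -1.36, "z": 0, "ax": 0, "ay": 0, "az": 2.85, "gripper": -1},
  {"x": 3.26, "y": -1.52, "z": 0, "ax": 0, "ay": 0, "az": 2.85, "gripper": -1},
  {"x": 3.18, "y": -1.68, "z": 0, "ax": 0, "ay": 0, "az": 2.85, "gripper": -1},
  {"x": 0, "y": 0, "z": 0, "ax": 0, "ay": 0, "az": 0, "gripper": -1},
  {"x": 0, "y": 0, "z": 0, "ax": 0, "ay": 0, "az": 0, "gripper": -1},
])

```text
clock: 25.52
position: [640.4, 106.4, 149.6]
ee_rot: [-0.567, 0.824, 0.0, -0.001]
contact_force: [0.4, -0.2, 0.4]
gripper_width: 85.4
grasp_force: 0.0
```

Run:
```python
from plan import *
arm.get_image('top'); arm.get_image('top'); st(); im,d,m=grab('side'); W=cloud(d,m)
print(*[b for b in blobs(W,im,(100,120,60),(125,255,255),(50,70)) if b[3][0]<800],sep='\n')
plan([641,108.6,26],159.3,n=4)
```

```text
t 25.62 [640.5 108.9 149.9] ang 159.3 w 85.5 F [-0.8  0.5  1.1] 0.0 j [ 0.42  0.49 -0.04 -0.   -1.05 -0.78]
([72.0, 47.0], 81, np.float64(59.6), [701.9, 1526.0], [31.6, 83.9], 89.5, [705.6, 1524.9])
([10.0, 74.0], 113, np.float64(61.1), [423.9, 1523.9], [31.1, 100.5], 85.9, [421.3, 1523.5])
([210.0, 188.0], 284, np.float64(64.4), [588.4, 386.6], [45.4, 71.0], 1.7, [586.4, 383.5])
([287.0, 229.0], 347, np.float64(60.2), [639.1, 106.2], [80.0, 45.1], 67.4, [638.3, 105.4])
([245.0, 269.0], 399, np.float64(60.3), [463.8, 73.2], [74.8, 44.5], 83.0, [462.5, 71.2])
from [640.5 109.5 150.1] ang 159.4 D [   0.5   -0.9 -124.1] turn az 0.1 rows 4
  x 0.02 y -0.02 z 3.10 az 0.01
  x 0.02 y -0.02 z 3.10 az 0.01
  x 0.02 y -0.02 z 3.10 az 0.01
  x 0.02 y -0.02 z 3.10 az 0.01
```

>>> send_rows([
  {"x": 0, "y": 0, "z": 3, "ax": 0, "ay": 0, "az": 0, "gripper": -1},
  {"x": 0, "y": 0, "z": 3, "ax": 0, "ay": 0, "az": 0, "gripper": -1},
  {"x": 0, "y": 0, "z": 3, "ax": 0, "ay": 0, "az": 0, "gripper": -1},
  {"x": 0, "y": 0, "z": 2.3, "ax": 0, "ay": 0, "az": 0, "gripper": -1},
  {"x": 0, "y": 0, "z": 1.1, "ax": 0, "ay": 0, "az": 0, "gripper": -1},
])

```text
clock: 26.08
position: [638.3, 109.6, 22.9]
ee_rot: [-0.569, 0.822, 0.001, -0.003]
contact_force: [0.2, -0.8, -0.4]
gripper_width: 85.4
grasp_force: 0.0
```

>>> send_rows([
  {"x": 0, "y": 0, "z": 0, "ax": 0, "ay": 0, "az": 0, "gripper": -1},
  {"x": 0, "y": 0, "z": 0, "ax": 0, "ay": 0, "az": 0, "gripper": -0.4},
  {"x": 0, "y": 0, "z": 0, "ax": 0, "ay": 0, "az": 0, "gripper": 0},
  {"x": 0, "y": 0, "z": 0, "ax": 0, "ay": 0, "az": 0, "gripper": 0.4},
  {"x": 0, "y": 0, "z": 0, "ax": 0, "ay": 0, "az": 0, "gripper": 1},
])

```text
clock: 26.5
position: [642.5, 109.3, 29.3]
ee_rot: [-0.569, 0.822, -0.001, 0.002]
contact_force: [3.1, 0.2, -4.1]
gripper_width: 43.1
grasp_force: 62.9
```

>>> send_rows([
  {"x": 0, "y": 0, "z": 0, "ax": 0, "ay": 0, "az": 0, "gripper": 1},
  {"x": 0, "y": 0, "z": 0, "ax": 0, "ay": 0, "az": 0, "gripper": 1},
  {"x": 0, "y": 0, "z": 0, "ax": 0, "ay": 0, "az": 0, "gripper": 1},
])

```text
clock: 26.75
position: [642.4, 109.3, 29.1]
ee_rot: [-0.569, 0.823, -0.001, 0.002]
contact_force: [0.2, 0.3, 5.8]
gripper_width: 43.0
grasp_force: 64.2
```

>>> send_rows([
  {"x": 0, "y": 0, "z": -2, "ax": 0, "ay": 0, "az": 0, "gripper": 1},
  {"x": 0, "y": 0, "z": -3, "ax": 0, "ay": 0, "az": 0, "gripper": 1},
  {"x": 0, "y": 0, "z": -3, "ax": 0, "ay": 0, "az": 0, "gripper": 1},
  {"x": 0, "y": 0, "z": -3, "ax": 0, "ay": 0, "az": 0, "gripper": 1},
  {"x": 0, "y": 0, "z": -1, "ax": 0, "ay": 0, "az": 0, "gripper": 1},
])

```text
clock: 27.17
position: [642.2, 108.9, 150.8]
ee_rot: [-0.569, 0.823, -0.001, 0.003]
contact_force: [1.8, -1.1, -3.7]
gripper_width: 43.1
grasp_force: 63.4
```

>>> send_rows([
  {"x": -3.09, "y": 2.16, "z": 0, "ax": 0, "ay": 0, "az": -4.56, "gripper": 1},
  {"x": -3.25, "y": 1.91, "z": 0, "ax": 0, "ay": 0, "az": -4.56, "gripper": 1},
  {"x": -3.39, "y": 1.65, "z": 0, "ax": 0, "ay": 0, "az": -4.56, "gripper": 1},
  {"x": -3.51, "y": 1.37, "z": 0, "ax": 0, "ay": 0, "az": -4.56, "gripper": 1},
  {"x": -3.61, "y": 1.09, "z": 0, "ax": 0, "ay": 0, "az": -4.56, "gripper": 1},
])

```text
clock: 27.58
position: [592.0, 291.9, 144.2]
ee_rot: [0.721, -0.693, -0.001, 0.002]
contact_force: [0.8, 0.3, -5.0]
gripper_width: 43.0
grasp_force: 63.2
```

>>> send_rows([
  {"x": 0, "y": 0, "z": 0, "ax": 0, "ay": 0, "az": 0, "gripper": 1},
  {"x": 0, "y": 0, "z": 0, "ax": 0, "ay": 0, "az": 0, "gripper": 1},
  {"x": 0, "y": 0, "z": 0, "ax": 0, "ay": 0, "az": 0, "gripper": 1},
  {"x": 0, "y": 0, "z": 0, "ax": 0, "ay": 0, "az": 0, "gripper": 1},
  {"x": 0, "y": 0, "z": 0, "ax": 0, "ay": 0, "az": 0, "gripper": 1},
])

```text
clock: 28.0
position: [594.2, 289.7, 146.0]
ee_rot: [0.719, -0.695, -0.0, 0.001]
contact_force: [0.2, -0.5, -4.6]
gripper_width: 43.3
grasp_force: 63.1
```

Run:
```python
from tr import *
im,d,m=grab('side'); W=cloud(d,m)
print(*[b for b in blobs(W,im,(100,120,60),(125,255,255),(50,70)) if b[3][0]<800],sep='\n')
st(); plan(tray(47,-50)+[36],182.1,n=4)
```

```text
([62.0, 51.0], 161, np.float64(60.8), [659.7, 1523.5], [170.9, 36.1], 2.1, [661.7, 1523.5])
([205.0, 187.0], 178, np.float64(64.2), [588.5, 389.3], [46.1, 72.4], 0.3, [578.8, 393.6])
([245.0, 269.0], 406, np.float64(60.1), [464.7, 73.6], [76.4, 45.8], 83.4, [462.7, 71.3])
t 28.05 [594.4 289.8 146.4] ang -178.0 w 43.5 F [-0.1 -0.2 -4.9] 63.1 j [ 0.7   0.51 -0.01 -0.   -1.05 -0.66]
from [594.4 289.8 146.4] ang -178.0 D [ 1.000e-01  1.500e+00 -1.104e+02] turn az -0.1 rows 4
  x -0.04 y -0.00 z 2.76 az -0.03
  x -0.04 y -0.00 z 2.76 az -0.03
  x -0.04 y -0.00 z 2.76 az -0.03
  x -0.04 y -0.00 z 2.76 az -0.03
```

>>> send_rows([
  {"x": 0, "y": 0, "z": 3, "ax": 0, "ay": 0, "az": 0, "gripper": 1},
  {"x": 0, "y": 0, "z": 3, "ax": 0, "ay": 0, "az": 0, "gripper": 1},
  {"x": 0, "y": 0, "z": 2.5, "ax": 0, "ay": 0, "az": 0, "gripper": 1},
  {"x": 0, "y": 0, "z": 1.5, "ax": 0, "ay": 0, "az": 0, "gripper": 1},
  {"x": 0, "y": 0, "z": 0.5, "ax": 0, "ay": 0, "az": 0, "gripper": 1},
])

```text
clock: 28.47
position: [592.6, 288.9, 38.2]
ee_rot: [0.719, -0.695, -0.001, 0.003]
contact_force: [-0.8, -1.0, -5.1]
gripper_width: 42.9
grasp_force: 63.1
```

>>> send_rows([
  {"x": 0, "y": 0, "z": 0.2, "ax": 0, "ay": 0, "az": 0, "gripper": 1},
  {"x": 0, "y": 0, "z": 0.2, "ax": 0, "ay": 0, "az": 0, "gripper": 1},
  {"x": 0, "y": 0, "z": 0.2, "ax": 0, "ay": 0, "az": 0, "gripper": 1},
  {"x": 0, "y": 0, "z": 0.2, "ax": 0, "ay": 0, "az": 0, "gripper": 1},
  {"x": 0, "y": 0, "z": 0, "ax": 0, "ay": 0, "az": 0, "gripper": 1},
])

```text
clock: 28.88
position: [594.5, 291.5, 34.5]
ee_rot: [0.72, -0.694, 0.0, -0.001]
contact_force: [-0.0, -0.5, -4.9]
gripper_width: 43.0
grasp_force: 63.0
```

>>> send_rows([
  {"x": 0, "y": 0, "z": 0.1, "ax": 0, "ay": 0, "az": 0, "gripper": 1},
  {"x": 0, "y": 0, "z": 0, "ax": 0, "ay": 0, "az": 0, "gripper": 1},
  {"x": 0, "y": 0, "z": 0, "ax": 0, "ay": 0, "az": 0, "gripper": 1},
])

```text
clock: 29.13
position: [594.4, 291.5, 33.3]
ee_rot: [0.72, -0.694, 0.0, -0.0]
contact_force: [-0.2, -0.4, -4.0]
gripper_width: 43.0
grasp_force: 63.4
```

>>> send_rows([
  {"x": 0, "y": 0, "z": 0.1, "ax": 0, "ay": 0, "az": 0, "gripper": 1},
  {"x": 0, "y": 0, "z": 0.05, "ax": 0, "ay": 0, "az": 0, "gripper": 1},
  {"x": 0, "y": 0, "z": 0, "ax": 0, "ay": 0, "az": 0, "gripper": 1},
])

```text
clock: 29.38
position: [594.4, 291.4, 33.2]
ee_rot: [0.72, -0.694, 0.0, -0.001]
contact_force: [-4.0, -1.9, 5.0]
gripper_width: 43.3
grasp_force: 64.3
```

>>> send_rows([
  {"x": 0, "y": 0, "z": 0, "ax": 0, "ay": 0, "az": 0, "gripper": -0.2},
  {"x": 0, "y": 0, "z": 0, "ax": 0, "ay": 0, "az": 0, "gripper": -0.6},
  {"x": 0, "y": 0, "z": 0, "ax": 0, "ay": 0, "az": 0, "gripper": -0.7},
  {"x": 0, "y": 0, "z": 0, "ax": 0, "ay": 0, "az": 0, "gripper": -0.7},
  {"x": 0, "y": 0, "z": 0, "ax": 0, "ay": 0, "az": 0, "gripper": -0.7},
])

```text
clock: 29.8
position: [594.4, 291.4, 31.2]
ee_rot: [0.72, -0.694, 0.0, -0.0]
contact_force: [-0.7, 0.5, 0.1]
gripper_width: 72.9
grasp_force: 0.0
```

>>> send_rows([
  {"x": 0, "y": 0, "z": -2, "ax": 0, "ay": 0, "az": 0, "gripper": -0.7},
  {"x": 0, "y": 0, "z": -3, "ax": 0, "ay": 0, "az": 0, "gripper": -0.7},
  {"x": 0, "y": 0, "z": -3, "ax": 0, "ay": 0, "az": 0, "gripper": -0.7},
  {"x": 0, "y": 0, "z": -3, "ax": 0, "ay": 0, "az": 0, "gripper": -1},
  {"x": 0, "y": 0, "z": -1, "ax": 0, "ay": 0, "az": 0, "gripper": -1},
])

```text
clock: 30.22
position: [596.6, 292.6, 156.9]
ee_rot: [0.72, -0.694, 0.001, -0.004]
contact_force: [0.9, 0.5, 1.1]
gripper_width: 85.2
grasp_force: 0.0
```

Run:
```python
from tr import *
from fit import *
st(); im,d,m,W=scene(); hsv=cv2.cvtColor(im,cv2.COLOR_RGB2HSV)
B=W[(np.hypot(W[...,0]-465,W[...,1]-75)<60)&(W[...,2]>50)&(W[...,2]<70)&(hsv[...,0]>95)]; print(len(B),fitrect(B[:,:2],(44,70),[465,75,-.1]))
plan([464.5,75.2,151],172.7,frm=([594.4,291.3,151],182.1))
plan(tray(-47,-50)+[148],182.1,frm=([464.5,75.2,148],172.7))
```

```text
t 30.22 [596.6 292.6 156.9] ang -177.9 w 85.2 F [0.9 0.5 1.1] 0.0 j [ 0.7   0.5   0.    0.   -1.06 -0.66]
blue
 ([113.0, 125.0], 84, np.float64(59.2), [903.9, 483.5], [5.6, 26.9], 64.8, [904.1, 482.9])
 ([178.0, 249.0], 482, np.float64(64.2), [592.6, 290.5], [41.9, 70.3], 1.5, [592.2, 287.9])
 ([127.0, 256.0], 44, np.float64(64.8), [571.7, 409.9], [9.9, 33.6], 4.4, [571.0, 412.4])
 ([264.0, 304.0], 450, np.float64(60.4), [464.5, 75.3], [70.3, 42.7], 82.7, [465.5, 75.2])
green
 ([166.0, 284.0], 3788, np.float64(5.3), [548.0, 339.1], [212.8, 211.4], 1.6, [506.8, 334.2])
yellow
 ([451.0, 287.0], 117, np.float64(211.7), [514.9, -326.3], [16.2, 25.4], 1.4, [514.7, -325.4])
522 (array([ 4.6441e+02,  7.5121e+01, -1.2600e-01]), np.float64(0.0005305625859667216))
from [594.4 291.3 151. ] ang 182.1 D [-129.9 -216.1    0. ] turn az 9.4 rows 7
  x 3.02 y 1.97 z 0.00 az 1.34
  x 3.06 y 1.90 z 0.00 az 1.34
  x 3.11 y 1.82 z 0.00 az 1.34
  x 3.15 y 1.75 z 0.00 az 1.34
  x 3.19 y 1.68 z 0.00 az 1.34
  x 3.23 y 1.60 z 0.00 az 1.34
  x 3.26 y 1.53 z 0.00 az 1.34
from [464.5  75.2 148. ] ang 172.7 D [ 36.  212.7   0. ] turn az -9.4 rows 6
  x -3.59 y -0.14 z 0.00 az -1.57
  x -3.59 y -0.24 z 0.00 az -1.57
  x -3.58 y -0.34 z 0.00 az -1.57
  x -3.57 y -0.44 z 0.00 az -1.57
  x -3.56 y -0.54 z 0.00 az -1.57
  x -3.54 y -0.63 z 0.00 az -1.57
```

A stands in the tray (592.6,290.5, top 64 mm). Last is C.

>>> send_rows([
  {"x": 3.02, "y": 1.97, "z": 0, "ax": 0, "ay": 0, "az": 1.34, "gripper": -1},
  {"x": 3.06, "y": 1.9, "z": 0, "ax": 0, "ay": 0, "az": 1.34, "gripper": -1},
  {"x": 3.11, "y": 1.82, "z": 0, "ax": 0, "ay": 0, "az": 1.34, "gripper": -1},
  {"x": 3.15, "y": 1.75, "z": 0, "ax": 0, "ay": 0, "az": 1.34, "gripper": -1},
  {"x": 3.19, "y": 1.68, "z": 0, "ax": 0, "ay": 0, "az": 1.34, "gripper": -1},
])

```text
clock: 30.68
position: [499.6, 135.2, 150.0]
ee_rot: [-0.678, 0.735, 0.0, -0.001]
contact_force: [-0.2, -0.7, -0.6]
gripper_width: 85.1
grasp_force: 0.0
```

>>> send_rows([
  {"x": 3.23, "y": 1.6, "z": 0, "ax": 0, "ay": 0, "az": 1.34, "gripper": -1},
  {"x": 3.26, "y": 1.53, "z": 0, "ax": 0, "ay": 0, "az": 1.34, "gripper": -1},
  {"x": 0, "y": 0, "z": 0, "ax": 0, "ay": 0, "az": 0, "gripper": -1},
  {"x": 0, "y": 0, "z": 0, "ax": 0, "ay": 0, "az": 0, "gripper": -1},
  {"x": 0, "y": 0, "z": 0, "ax": 0, "ay": 0, "az": 0, "gripper": -1},
])

```text
clock: 31.1
position: [464.4, 75.1, 151.0]
ee_rot: [-0.661, 0.751, -0.0, 0.0]
contact_force: [0.4, 0.3, 0.5]
gripper_width: 85.5
grasp_force: 0.0
```

Run:
```python
from tr import *
im,d,m=grab('side'); W=cloud(d,m)
print(*[b for b in blobs(W,im,(100,120,60),(125,255,255),(50,70)) if b[3][0]<800],sep='\n')
st(); plan([464.5,75.2,26],172.7,n=4)
```

```text
([45.0, 58.0], 319, np.float64(60.8), [581.3, 1522.3], [39.6, 325.7], 89.4, [580.9, 1524.1])
([208.0, 187.0], 277, np.float64(64.3), [587.2, 390.3], [75.3, 47.5], 87.0, [585.0, 388.8])
([245.0, 269.0], 409, np.float64(60.2), [463.9, 73.1], [73.4, 45.4], 81.7, [462.7, 71.0])
t 31.15 [464.7  75.5 151. ] ang 172.7 w 85.2 F [0.3 0.7 0.6] 0.0 j [ 0.51  0.2  -0.48  0.   -0.89 -0.63]
from [464.7  75.5 151. ] ang 172.7 D [  -0.2   -0.3 -125. ] turn az 0.0 rows 4
  x 0.01 y 0.00 z 3.13 az 0.01
  x 0.01 y 0.00 z 3.13 az 0.01
  x 0.01 y 0.00 z 3.13 az 0.01
  x 0.01 y 0.00 z 3.13 az 0.01
```

>>> send_rows([
  {"x": 0, "y": 0, "z": 3, "ax": 0, "ay": 0, "az": 0, "gripper": -1},
  {"x": 0, "y": 0, "z": 3, "ax": 0, "ay": 0, "az": 0, "gripper": -1},
  {"x": 0, "y": 0, "z": 3, "ax": 0, "ay": 0, "az": 0, "gripper": -1},
  {"x": 0, "y": 0, "z": 2.3, "ax": 0, "ay": 0, "az": 0, "gripper": -1},
  {"x": 0, "y": 0, "z": 1.1, "ax": 0, "ay": 0, "az": 0, "gripper": -1},
])

```text
clock: 31.57
position: [463.0, 75.3, 23.9]
ee_rot: [-0.661, 0.75, 0.001, -0.003]
contact_force: [-0.2, 0.4, 0.2]
gripper_width: 85.5
grasp_force: 0.0
```

>>> send_rows([
  {"x": 0, "y": 0, "z": 0, "ax": 0, "ay": 0, "az": 0, "gripper": -1},
  {"x": 0, "y": 0, "z": 0, "ax": 0, "ay": 0, "az": 0, "gripper": -0.4},
  {"x": 0, "y": 0, "z": 0, "ax": 0, "ay": 0, "az": 0, "gripper": 0},
  {"x": 0, "y": 0, "z": 0, "ax": 0, "ay": 0, "az": 0, "gripper": 0.4},
  {"x": 0, "y": 0, "z": 0, "ax": 0, "ay": 0, "az": 0, "gripper": 1},
])

```text
clock: 31.98
position: [465.6, 75.8, 28.7]
ee_rot: [-0.661, 0.75, -0.001, 0.002]
contact_force: [2.5, 0.2, -1.2]
gripper_width: 43.2
grasp_force: 62.3
```

>>> send_rows([
  {"x": 0, "y": 0, "z": 0, "ax": 0, "ay": 0, "az": 0, "gripper": 1},
  {"x": 0, "y": 0, "z": 0, "ax": 0, "ay": 0, "az": 0, "gripper": 1},
  {"x": 0, "y": 0, "z": 0, "ax": 0, "ay": 0, "az": 0, "gripper": 1},
])

```text
clock: 32.23
position: [465.6, 75.9, 28.7]
ee_rot: [-0.661, 0.75, -0.001, 0.002]
contact_force: [0.2, 1.8, 6.2]
gripper_width: 43.2
grasp_force: 62.9
```

>>> send_rows([
  {"x": 0, "y": 0, "z": -2, "ax": 0, "ay": 0, "az": 0, "gripper": 1},
  {"x": 0, "y": 0, "z": -3, "ax": 0, "ay": 0, "az": 0, "gripper": 1},
  {"x": 0, "y": 0, "z": -3, "ax": 0, "ay": 0, "az": 0, "gripper": 1},
  {"x": 0, "y": 0, "z": -3, "ax": 0, "ay": 0, "az": 0, "gripper": 1},
  {"x": 0, "y": 0, "z": -1, "ax": 0, "ay": 0, "az": 0, "gripper": 1},
])

```text
clock: 32.65
position: [465.0, 75.5, 150.6]
ee_rot: [-0.661, 0.751, -0.001, 0.003]
contact_force: [1.3, 0.2, -4.5]
gripper_width: 43.2
grasp_force: 64.1
```

>>> send_rows([
  {"x": -3.59, "y": -0.14, "z": 0, "ax": 0, "ay": 0, "az": -1.57, "gripper": 1},
  {"x": -3.59, "y": -0.24, "z": 0, "ax": 0, "ay": 0, "az": -1.57, "gripper": 1},
  {"x": -3.58, "y": -0.34, "z": 0, "ax": 0, "ay": 0, "az": -1.57, "gripper": 1},
  {"x": -3.57, "y": -0.44, "z": 0, "ax": 0, "ay": 0, "az": -1.57, "gripper": 1},
  {"x": -3.56, "y": -0.54, "z": 0, "ax": 0, "ay": 0, "az": -1.57, "gripper": 1},
])

```text
clock: 33.07
position: [492.4, 252.9, 145.7]
ee_rot: [0.711, -0.704, -0.001, 0.002]
contact_force: [1.3, -0.4, -5.4]
gripper_width: 43.1
grasp_force: 63.8
```

>>> send_rows([
  {"x": -3.54, "y": -0.63, "z": 0, "ax": 0, "ay": 0, "az": -1.57, "gripper": 1},
  {"x": 0, "y": 0, "z": 0, "ax": 0, "ay": 0, "az": 0, "gripper": 1},
  {"x": 0, "y": 0, "z": 0, "ax": 0, "ay": 0, "az": 0, "gripper": 1},
  {"x": 0, "y": 0, "z": 0, "ax": 0, "ay": 0, "az": 0, "gripper": 1},
  {"x": 0, "y": 0, "z": 0, "ax": 0, "ay": 0, "az": 0, "gripper": 1},
])

```text
clock: 33.48
position: [498.9, 286.2, 146.2]
ee_rot: [0.72, -0.694, -0.0, 0.002]
contact_force: [-0.0, 0.1, -5.2]
gripper_width: 43.2
grasp_force: 63.8
```

Run:
```python
from tr import *
im,d,m=grab('side'); st(); plan(tray(-47,-50)+[36],182.1,n=4)
```

```text
t 33.53 [499.3 286.3 146.6] ang -178.0 w 43.0 F [ 0.  -0.7 -6.6] 63.8 j [ 0.8   0.38 -0.23 -0.   -0.96 -0.77]
from [499.3 286.3 146.6] ang -178.0 D [   1.2    1.6 -110.6] turn az -0.1 rows 4
  x -0.04 y -0.03 z 2.77 az -0.01
  x -0.04 y -0.03 z 2.77 az -0.01
  x -0.04 y -0.03 z 2.77 az -0.01
  x -0.04 y -0.03 z 2.77 az -0.01
```

>>> send_rows([
  {"x": 0, "y": -0.1, "z": 3, "ax": 0, "ay": 0, "az": 0, "gripper": 1},
  {"x": 0, "y": 0, "z": 3, "ax": 0, "ay": 0, "az": 0, "gripper": 1},
  {"x": 0, "y": 0, "z": 2.5, "ax": 0, "ay": 0, "az": 0, "gripper": 1},
  {"x": 0, "y": 0, "z": 1.5, "ax": 0, "ay": 0, "az": 0, "gripper": 1},
  {"x": 0, "y": 0, "z": 0.5, "ax": 0, "ay": 0, "az": 0, "gripper": 1},
])

```text
clock: 33.95
position: [499.3, 285.2, 39.4]
ee_rot: [0.719, -0.695, -0.0, 0.003]
contact_force: [-1.0, -0.3, -5.4]
gripper_width: 43.1
grasp_force: 63.6
```

>>> send_rows([
  {"x": 0, "y": 0, "z": 0.2, "ax": 0, "ay": 0, "az": 0, "gripper": 1},
  {"x": 0, "y": 0, "z": 0.2, "ax": 0, "ay": 0, "az": 0, "gripper": 1},
  {"x": 0, "y": 0, "z": 0.2, "ax": 0, "ay": 0, "az": 0, "gripper": 1},
  {"x": 0, "y": 0, "z": 0.2, "ax": 0, "ay": 0, "az": 0, "gripper": 1},
  {"x": 0, "y": 0, "z": 0, "ax": 0, "ay": 0, "az": 0, "gripper": 1},
])

```text
clock: 34.37
position: [501.3, 288.1, 34.9]
ee_rot: [0.72, -0.694, -0.0, -0.001]
contact_force: [-0.9, -0.5, -5.2]
gripper_width: 42.9
grasp_force: 63.6
```

>>> send_rows([
  {"x": 0, "y": 0, "z": 0.1, "ax": 0, "ay": 0, "az": 0, "gripper": 1},
  {"x": 0, "y": 0, "z": 0.1, "ax": 0, "ay": 0, "az": 0, "gripper": 1},
  {"x": 0, "y": 0, "z": 0, "ax": 0, "ay": 0, "az": 0, "gripper": 1},
])

```text
clock: 34.62
position: [501.3, 288.2, 32.8]
ee_rot: [0.72, -0.694, 0.0, -0.0]
contact_force: [-0.7, -1.1, -3.1]
gripper_width: 43.2
grasp_force: 63.9
```

>>> send_rows([
  {"x": 0, "y": 0, "z": 0.1, "ax": 0, "ay": 0, "az": 0, "gripper": 1},
  {"x": 0, "y": 0, "z": 0, "ax": 0, "ay": 0, "az": 0, "gripper": 1},
])

```text
clock: 34.78
position: [501.3, 288.2, 32.8]
ee_rot: [0.72, -0.694, 0.0, -0.0]
contact_force: [-4.3, -0.8, 4.6]
gripper_width: 43.1
grasp_force: 64.8
```

>>> send_rows([
  {"x": 0, "y": 0, "z": 0, "ax": 0, "ay": 0, "az": 0, "gripper": -0.2},
  {"x": 0, "y": 0, "z": 0, "ax": 0, "ay": 0, "az": 0, "gripper": -0.6},
  {"x": 0, "y": 0, "z": 0, "ax": 0, "ay": 0, "az": 0, "gripper": -0.7},
  {"x": 0, "y": 0, "z": 0, "ax": 0, "ay": 0, "az": 0, "gripper": -0.7},
  {"x": 0, "y": 0, "z": 0, "ax": 0, "ay": 0, "az": 0, "gripper": -0.7},
])

```text
clock: 35.2
position: [501.3, 288.1, 31.4]
ee_rot: [0.72, -0.694, 0.0, -0.0]
contact_force: [-0.3, 0.5, 0.6]
gripper_width: 72.8
grasp_force: 0.0
```

>>> send_rows([
  {"x": 0, "y": 0, "z": -2, "ax": 0, "ay": 0, "az": 0, "gripper": -0.7},
  {"x": 0, "y": 0, "z": -3, "ax": 0, "ay": 0, "az": 0, "gripper": -0.7},
  {"x": 0, "y": 0, "z": -3, "ax": 0, "ay": 0, "az": 0, "gripper": -0.7},
  {"x": 0, "y": 0, "z": -3, "ax": 0, "ay": 0, "az": 0, "gripper": -0.7},
  {"x": 0, "y": 0, "z": -3, "ax": 0, "ay": 0, "az": 0, "gripper": -0.7},
])

```text
clock: 35.62
position: [501.0, 287.8, 172.7]
ee_rot: [0.72, -0.694, 0.0, 0.0]
contact_force: [0.5, -0.0, 0.2]
gripper_width: 72.8
grasp_force: 0.0
```

>>> send_rows([
  {"x": 4, "y": 0, "z": 0, "ax": 0, "ay": 0, "az": 0, "gripper": -0.7},
  {"x": 4, "y": 0, "z": 0, "ax": 0, "ay": 0, "az": 0, "gripper": -0.7},
  {"x": 4, "y": 0, "z": 0, "ax": 0, "ay": 0, "az": 0, "gripper": -0.7},
  {"x": 4, "y": 0, "z": 0, "ax": 0, "ay": 0, "az": 0, "gripper": -0.7},
  {"x": 4, "y": 0, "z": 0, "ax": 0, "ay": 0, "az": 0, "gripper": -0.7},
])

```text
clock: 36.03
position: [508.2, 86.4, 171.6]
ee_rot: [0.72, -0.694, 0.0, -0.0]
contact_force: [0.6, 0.5, 0.0]
gripper_width: 72.8
grasp_force: 0.0
```

>>> send_rows([
  {"x": 3, "y": 0, "z": 0, "ax": 0, "ay": 0, "az": 0, "gripper": -0.7},
  {"x": 2, "y": 0, "z": 0, "ax": 0, "ay": 0, "az": 0, "gripper": -0.7},
  {"x": 0, "y": 0, "z": 0, "ax": 0, "ay": 0, "az": 0, "gripper": -0.7},
  {"x": 0, "y": 0, "z": 0, "ax": 0, "ay": 0, "az": 0, "gripper": -0.7},
  {"x": 0, "y": 0, "z": 0, "ax": 0, "ay": 0, "az": 0, "gripper": -0.7},
])

```text
clock: 36.45
position: [510.5, 38.4, 171.4]
ee_rot: [0.72, -0.694, 0.0, -0.0]
contact_force: [0.1, 0.8, -0.3]
gripper_width: 72.9
grasp_force: 0.0
```

Run:
```python
from tr import *
from fit import *
st(); im,d,m,W=scene(); save(im,'end.png',None,1.25)
hsv=cv2.cvtColor(im,cv2.COLOR_RGB2HSV); c,s=np.cos(.037),np.sin(.037)
for cx,cy in((590,392),(593,290.5),(500,288)):
    D=np.hypot(W[...,0]-cx,W[...,1]-cy)
    B=W[(D<55)&(W[...,2]>55)&(W[...,2]<75)&(hsv[...,0]>95)]; f=fitrect(B[:,:2],(44,70),[cx,cy,0.04])[0]
    e=f[:2]-[545.6,339.6]; print(f,'tray',[e[0]*c+e[1]*s,-e[0]*s+e[1]*c],'z',np.median(B[:,2]),'slot',np.sort(W[D<15][:,2]).round(0)[:12])
```

```text
t 36.45 [510.5  38.4 171.4] ang -177.9 w 72.9 F [ 0.1  0.8 -0.3] 0.0 j [ 0.39  0.25 -0.35  0.   -0.97 -0.36]
blue
 ([136.0, 249.0], 487, np.float64(64.4), [589.7, 393.6], [44.1, 70.4], 3.0, [589.0, 392.2])
 ([178.0, 249.0], 473, np.float64(64.3), [592.7, 290.3], [42.2, 70.3], 1.1, [592.2, 289.3])
green
 ([172.0, 235.0], 548, np.float64(9.8), [598.0, 341.6], [105.8, 211.2], 1.4, [632.9, 325.2])
 ([140.0, 279.0], 920, np.float64(5.1), [521.1, 382.3], [95.7, 124.9], 2.2, [518.4, 401.9])
yellow
 ([451.0, 287.0], 118, np.float64(211.9), [514.9, -326.0], [16.1, 25.7], 1.4, [514.7, -325.3])
[5.88995e+02 3.93539e+02 3.60000e-02] tray [np.float64(45.36058718020338), np.float64(52.29683428915332)] z 64.4587837408003 slot [22. 23. 23. 24. 25. 26. 26. 26. 26. 29. 39. 39.]
[5.91872e+02 2.91291e+02 1.20000e-02] tray [np.float64(44.453305233931715), np.float64(-49.98760965258185)] z 64.42442626016975 slot [23. 23. 24. 24. 24. 25. 25. 26. 26. 26. 27. 27.]
[5.00e+02 2.88e+02 4.00e-02] tray [np.float64(-47.47755477476036), np.float64(-49.877868765712456)] z 64.53107731913883 slot []
```

View pics/end.png

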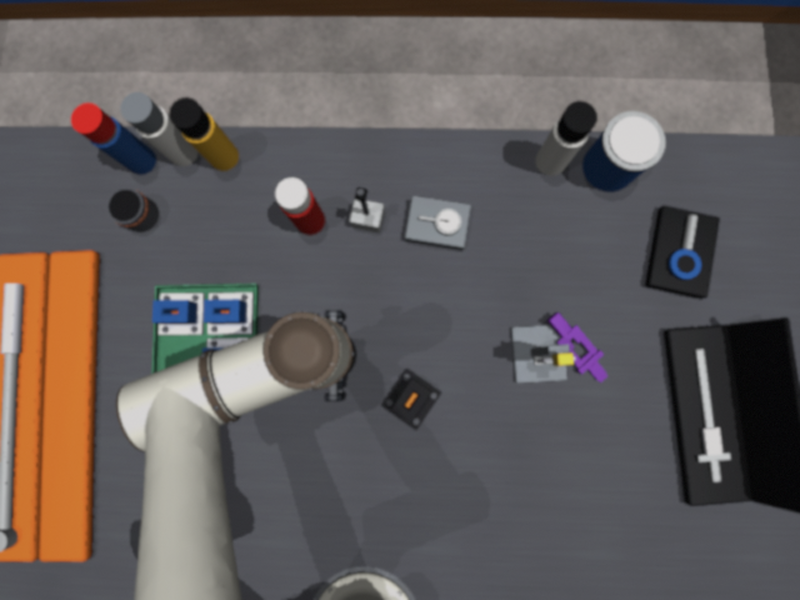

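Two blocks stand in the tray at (175,312) and (228,312) and the gauge hangs at (565,358); the forearm hides C. I'll move aside to check C.

>>> send_rows([
  {"x": 4, "y": 0, "z": -1, "ax": 0, "ay": 0, "az": 0, "gripper": -0.7},
  {"x": 4, "y": 0, "z": -1, "ax": 0, "ay": 0, "az": 0, "gripper": -0.7},
  {"x": 4, "y": 0, "z": 0, "ax": 0, "ay": 0, "az": 0, "gripper": -0.7},
  {"x": 2, "y": 0, "z": 0, "ax": 0, "ay": 0, "az": 0, "gripper": -0.7},
  {"x": 0, "y": 0, "z": 0, "ax": 0, "ay": 0, "az": 0, "gripper": -0.7},
])

```text
clock: 36.92
position: [515.9, -103.7, 191.3]
ee_rot: [0.719, -0.695, 0.0, 0.0]
contact_force: [-0.4, 0.7, -1.2]
gripper_width: 72.5
grasp_force: 0.0
```

>>> send_rows([
  {"x": 0, "y": 0, "z": 0, "ax": 0, "ay": 0, "az": 0, "gripper": -0.7},
  {"x": 0, "y": 0, "z": 0, "ax": 0, "ay": 0, "az": 0, "gripper": -0.7},
  {"x": 0, "y": 0, "z": 0, "ax": 0, "ay": 0, "az": 0, "gripper": -0.7},
  {"x": 0, "y": 0, "z": 0, "ax": 0, "ay": 0, "az": 0, "gripper": -0.7},
])

```text
clock: 37.25
position: [515.7, -100.5, 191.3]
ee_rot: [0.721, -0.693, -0.0, -0.0]
contact_force: [1.0, 0.7, 0.1]
gripper_width: 72.4
grasp_force: 0.0
```

Run:
```python
from fit import *
im,d,m=grab('top'); W=cloud(d,m)
print(*blobs(W,im,(100,120,60),(125,255,255),(15,90)),*blobs(W,im,(22,120,90),(35,255,255),(140,240),20),sep='\n')
for cx,cy in((590,392.5),(592.5,290.8),(500,288)):
    z=np.sort(W[np.hypot(W[...,0]-cx,W[...,1]-cy)<15][:,2]); print('slot',z.round(0)[:12])
```

```text
([548.0, 211.0], 399, np.float64(36.4), [712.6, -617.7], [61.8, 69.1], 5.7, [710.6, -612.9])
([136.0, 249.0], 489, np.float64(64.4), [588.7, 393.4], [44.3, 71.4], 1.2, [589.0, 392.5])
([178.0, 249.0], 488, np.float64(64.0), [592.7, 290.9], [42.4, 70.6], 1.5, [591.9, 288.7])
([170.0, 286.0], 265, np.float64(64.4), [500.0, 306.7], [55.5, 41.2], 87.4, [501.1, 303.4])
([451.0, 287.0], 117, np.float64(211.7), [514.9, -326.3], [16.1, 24.6], 1.4, [514.8, -325.5])
slot [22. 25. 25. 26. 26. 26. 26. 27. 27. 28. 32. 33.]
slot [18. 22. 22. 23. 24. 24. 24. 25. 25. 25. 26. 27.]
slot [22. 23. 24. 24. 24. 25. 25. 25. 26. 26. 26. 26.]
```

Run:
```python
from fit import *
im,d,m=grab('top'); W=cloud(d,m); save(im,'tray.png',(90,200,180,140),4)
hsv=cv2.cvtColor(im,cv2.COLOR_RGB2HSV)
B=W[(abs(W[...,0]-500)<50)&(abs(W[...,1]-295)<60)&(W[...,2]>55)&(W[...,2]<75)&(hsv[...,0]>95)]; print(B.min(0),B.max(0),B[:,2].std())
```

```text
[477.79719232 275.36735365  55.24866819] [521.8726103  325.04144573  70.38744076] 2.0969789232175375
```

View pics/tray.png

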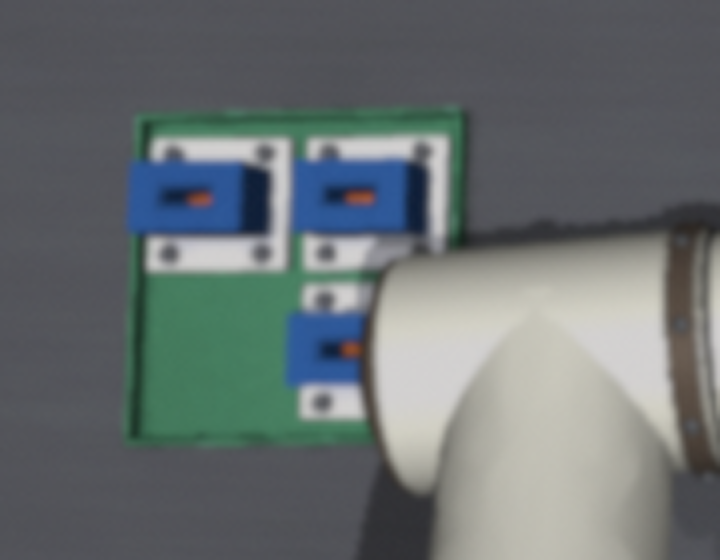

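All three blocks, at crop (205,198), (360,198) and (330,350), stand flat in the tray, and the robot is clear of everything. Handing in.

```bash
python3 -c "
from bench import arm
print(arm.job_done())"
```

```text
the job is handed in; nothing more can be done
None
```

I handed the job in; no verdict came back. My last camera check showed all three blue blocks upright in the tray with their stops at gauge depth, the gauge hanging on its stud, and the arm clear of everything.

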